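# Pack the bars of one length into their case

### The job

Pack this case for calibration: fetch every loose steel bar that is exactly as long as the 120 mm sample bar in the case, whether it stands in the leaning rack or lies on the plate, and lay each flat in a groove of its own with its nose pointing the same way as the sample's, towards the hinge. One or two bars of the wrong length have strayed into the case: lay them flat on the aluminium plate. Leave the wrong-length bars in the rack standing there, and when everything is in place close the lid fully, without disturbing the other things on the bench.

Things in the scene. Friction and masses are not known exactly. Their poses are not given: they have to be found in the camera images.
- case: dark wooden case, fixed, open at the top, outside 178 (x) x 262 (y) x 48 mm high, walls and floor 6 mm. Origin: centre of its underside; x axis towards the hinged side (the far one from the robot), z up. Inside, two grey combs stand across it at x = -36 and +36 mm (12 mm thick each); their teeth reach 26 mm above the bench. Centre a bar over x = 0.
- groove_1 (a point): The combs form four grooves along the case's x, 25 mm wide, centred at y = -78, -26, 26, 78 mm. This point: middle of the one at -78, halfway between the combs, on the groove's bottom, 16 mm above the bench; a seated bar has its axis 25 mm above the bench.
- lid (a joint): lid of the case: 0 closed, 1.57 upright, 2.0 fully open; starts open, past upright. A stiff hinge (0.35 N m) keeps it where it is left; closed fingers can push it over from behind. Board 178 mm from hinge to free edge, 262 mm wide, 8 mm thick; a brass knob stands out 35 mm from its outer face, in the middle, 148 mm from the hinge.
- lid_hinge (a point): middle of the lid's hinge line, at the lid's inner face on the far rim of the case; the line runs along the case's y axis
- rack: fixed wooden rack, 270 mm wide, five square pockets along its y, 54 mm apart, 24 mm wide, 45 mm deep, leaning 45 degrees from vertical towards its +x (away from the robot); block up to 72 mm high. Origin: underside, middle of the row. Standing bars have the nose up and point along (0.71, 0, 0.71) of the rack's frame; pull them along that line by over 45 mm.
- plate: ground aluminium plate, fixed to the bench, 134 (x) x 198 (y) x 15 mm thick; origin: centre of its underside
- bar_a: plain steel bar, 18 mm square, 120 mm long in all, of which the last 14 mm are a round nose of 12 mm diameter; about 150 g. Lies flat on the plate at the start. May be absent. Origin: on its axis, 50 mm from the square end; x axis along the bar towards the nose (70 mm from the origin to the tip).
- bar_a_nose (a point): tip of the nose of bar_a
- bar_b: plain steel bar, 18 mm square, 120 mm long in all, of which the last 14 mm are a round nose of 12 mm diameter; about 150 g. Stands in the rack at the start. May be absent. Origin: on its axis, 50 mm from the square end; x axis along the bar towards the nose (70 mm from the origin to the tip).
- bar_b_nose (a point): tip of the nose of bar_b
- bar_c: plain steel bar, 18 mm square, 120 mm long in all, of which the last 14 mm are a round nose of 12 mm diameter; about 150 g. Stands in the rack at the start. May be absent. Origin: on its axis, 50 mm from the square end; x axis along the bar towards the nose (70 mm from the origin to the tip).
- bar_c_nose (a point): tip of the nose of bar_c
- sample: plain steel bar, 18 mm square, 120 mm long in all, of which the last 14 mm are a round nose of 12 mm diameter; about 150 g. The sample, lies in a groove of the case at the start. Origin: on its axis, 50 mm from the square end; x axis along the bar towards the nose (70 mm from the origin to the tip).
- sample_nose (a point): tip of the nose of sample
- short_1: plain steel bar, 18 mm square, 100 mm long in all, of which the last 14 mm are a round nose of 12 mm diameter; about 125 g. Stands in the rack at the start. May be absent. Origin: on its axis, 50 mm from the square end; x axis along the bar towards the nose (50 mm from the origin to the tip).
- long_1: plain steel bar, 18 mm square, 140 mm long in all, of which the last 14 mm are a round nose of 12 mm diameter; about 175 g. Stands in the rack at the start. May be absent. Origin: on its axis, 50 mm from the square end; x axis along the bar towards the nose (90 mm from the origin to the tip).
- long_2: plain steel bar, 18 mm square, 140 mm long in all, of which the last 14 mm are a round nose of 12 mm diameter; about 175 g. Stands in the rack at the start. May be absent. Origin: on its axis, 50 mm from the square end; x axis along the bar towards the nose (90 mm from the origin to the tip).
- stray_short: plain steel bar, 18 mm square, 100 mm long in all, of which the last 14 mm are a round nose of 12 mm diameter; about 125 g. Lies in a groove of the case where it does not belong at the start. May be absent. Origin: on its axis, 50 mm from the square end; x axis along the bar towards the nose (50 mm from the origin to the tip).
- stray_long: plain steel bar, 18 mm square, 140 mm long in all, of which the last 14 mm are a round nose of 12 mm diameter; about 175 g. Lies in a groove of the case where it does not belong at the start. May be absent. Origin: on its axis, 50 mm from the square end; x axis along the bar towards the nose (90 mm from the origin to the tip).
- loupe: green eye loupe, 39 mm wide, 30 mm high, a bystander; origin: underside
- screwdriver: small screwdriver with red handle, 148 mm long, a bystander; origin: underside
- gauge_block: small upright gauge block 9 x 12 x 35 mm, a bystander; origin: underside

How it is judged:
By the outcome, as a careful person would: the job done as asked, in the order asked, and still so for the second after the job is handed in, with the robot touching nothing.
Of bar_a, bar_b, bar_c only 2 to 3 are there at a start; the rules pass over those that are not, and their reading is None.
Of stray_short, stray_long only 1 to 2 are there at a start; the rules pass over those that are not, and their reading is None.
Of short_1, long_1, long_2 only 2 to 3 are there at a start; the rules pass over those that are not, and their reading is None.
At some moment in a run one of bar_a may be knocked a few centimetres aside while the robot is not near it.
Once in a run the grip may slacken for a moment while it holds something.
It also fails if it takes over 210 s, if anything falls off the work surface, if the arm or the gripper's body presses on something with over 40 N, if the wrist force passes 120 N, or if a joint passes its speed limit or range.

### The arm

A 6-joint arm with a two-finger parallel gripper is mounted at the origin on a cart in front of the work surface, level with it; the furniture and walls round the work are solid. World frame = base frame: x ahead of the robot, y to its left, z up, the work surface at z = 0. Lengths are in mm, angles in degrees, forces in N, time in s.
With the tool pointing down it reaches from about 300 to 850 mm from the base axis. Payload 4.2 kg.
Tool frame: the origin (TCP) lies at the very end of the fingers, on their centre line; the grasp point (between the pads) lies 19 mm behind it (env.grip_point_offset is the distance from the TCP to the grasp point, in mm); z points along the fingers, y is the line along which they close (so a half turn about z gives the same grasp; the last joint's range is limited). The gripper opens to 91 mm and grips with 3 to 60 N. Pads are 32 mm wide; open, the fingers measure 118 mm over their backs; the gripper's body (76 mm by 178 mm) begins 60 mm behind the grasp point.
Start: joints at [65.604, 18.312, 89.639, -0, 72.044, -1.146], TCP at [226.987, 528.318, 213.976] pointing down, gripper open.
Joint ranges: [-177.97, 177.97], [-48.28, 115.42], [12.27, 149.76], [-77.06, 257.06], [2.81, 150.46], [-146.56, 146.56]. Speed limits (degrees/s): [147.25, 147.25, 180, 180, 180, 180].

### API

Orientations are given as [roll, pitch, yaw] about the fixed x, y, z axes, in that order (R = Rz(yaw) Ry(pitch) Rx(roll)).
In Python, from workcell import env gives the robot as it stands. The module is installed in compiled form; this text tells all that it offers.
- The arm moves only by the tool arm_command, never from a script. Its argument "rows" is a list of rows, each an object with "delta_pos": the shift along the tool's x, y, z in mm, a list of three; "roll": the turn about the tool's z in units of 5 degrees (1.0 is 5 degrees); "jaw": the opening in per cent of the stroke, from 0 (shut) to 100 (fully open). A call has 1 to 20 rows; each row is the pose to reach, as a shift and turn from the pose commanded when the call began, along the tool's axes at that moment; what a row does not reach only later rows make up. A row lasts 1/12 s, in which the tool goes at most 41.7 mm and 7.16 degrees, less where a joint would pass 70% of its speed; a pose out of reach is approached as far as the arm can. A call with a gripper value outside its range is refused whole. The fingers move at their own pace and stop on an object; "squeeze" is the grip in N (left out, the last holds). Time passes only in rows, so rows that repeat a pose let the fingers close. It gives the time, the measured TCP pose, the force, the opening and the grip force at its end, in the units of the state.
- env.state(): the state, without advancing time (a new reading comes with each control period).
- env.grab_frame(name): name is "side" or "top" or "wrist"; returns a dict with "img" (400x640x3 uint8, blue, green, red), "z_map" (400x640 float32, mm along the optical axis (not along the pixel's ray), 0 where there is no reading), "fov_y" (degrees; the focal length in pixels is half the picture's height over the tangent of half this angle, whatever the lens; pixels are square), "cx", "cy" (the principal point, pixels), "dist" ([k1, k2, p1, p2, k3] as OpenCV has them; the pictures are not rectified), "R" (3x3) and "t" (3): a world point X has camera coordinates R X + t; the wrist camera has in their place "T_tool_cam" (4x4, takes a point from camera to tool coordinates, whose origin is the TCP and whose axes are the flange's). Camera axes: x right, y down, z forward; pixel columns grow to the right and rows downward; lengths in mm; the calibration is good to about 2 mm. A picture is of the moment at which its call begins: read the wrist's pose just before it.
- env.job_done(): hands the job in; it is judged then, once.
The state is a dict: "time_s": time; "qpos": joint angles; "qvel": joint speeds; "effort": joint torques, N m; "ee_pos": TCP position; "ee_rot": TCP orientation; "force": force on the tool from outside, world axes, zero at the start; "torque": the same for the moment, N m; "gripper_width": finger opening in mm; "gripper_force": force on a finger pad.
Only numpy, scipy, OpenCV 4.12 (cv2) and the standard library are available. Lean on these libraries where they do the work, as an engineer would, in place of code of your own. Each camera call takes 0.05 s, during which the arm holds its last target. There are 200 camera calls.

## Working session

There is one attempt and no reset: what is moved stays moved. The work goes in short steps, Python scripts to look and compute and a tool call to move; the robot and the scene stay as the last step left them, time stands still between calls to the robot, and variables do not carry over. Pictures are saved under pics/ and viewed, at most 14 in all, crops included, and the job is handed in when it is done.

Besides the shell and the picture viewer there is one more tool, called after "Emit:" as a command line: name --argument value ..., lists and objects as JSON in quotes. arm_command: Moves the arm, as the interface text tells. Its arguments: {"type":"object","properties":{"rows":{"type":"array"},"squeeze":{"type":"number"}},"required":["rows"]}

```bash
mkdir -p pics
cat > h.py <<'E'
import numpy as np, cv2
from workcell import env
from scipy.spatial.transform import Rotation as Ro
def K(f):
    fl=200/np.tan(np.radians(f['fov_y'])/2); return np.array([[fl,0,f['cx']],[0,fl,f['cy']],[0,0,1]])
def tool():
    s=env.state(); return Ro.from_euler('xyz',s['ee_rot'],degrees=True).as_matrix(), np.array(s['ee_pos'])
def grab(name):
    Rt,p=tool(); f=env.grab_frame(name)
    if name=='wrist':
        T=np.array(f['T_tool_cam']); f['Rwc']=Rt@T[:3,:3]; f['c']=Rt@T[:3,3]+p
    else:
        R=np.array(f['R']); f['Rwc']=R.T; f['c']=-R.T@np.array(f['t'])
    return f
def rays(f,uv):
    uv=np.asarray(uv,float).reshape(-1,1,2)
    n=cv2.undistortPoints(uv,K(f),np.array(f['dist'],float)).reshape(-1,2)
    return np.c_[n,np.ones(len(n))]
def plane(f,uv,z):
    d=rays(f,uv)@f['Rwc'].T; return f['c']+d*((z-f['c'][2])/d[:,2])[:,None]
def cloud(f):
    v,u=np.mgrid[0:400,0:640]; r=rays(f,np.c_[u.ravel(),v.ravel()])
    P=(r*f['z_map'].reshape(-1,1))@f['Rwc'].T+f['c']; P[f['z_map'].ravel()==0]=np.nan
    return P.reshape(400,640,3)
def proj(f,X):
    R=f['Rwc'].T; return cv2.projectPoints(np.asarray(X,float).reshape(-1,1,3),cv2.Rodrigues(R)[0],-R@f['c'],K(f),np.array(f['dist'],float))[0].reshape(-1,2)
E
python3 - <<'E'
from h import *
import pickle
for n in ('top','side'):
    f=grab(n); cv2.imwrite(f'pics/{n}0.png',f['img']); pickle.dump(f,open(n+'0.pkl','wb'))
    print(n,f['c'].round(),f['Rwc'].round(2).tolist(),f['fov_y'],f['dist'])
print(env.state(), env.grip_point_offset)
E
```

```text
top [ 475.  -32. 1394.] [[-0.01, -1.0, 0.06], [-1.0, 0.01, -0.01], [0.01, -0.06, -1.0]] 44.467153277162105 [0.02312826 0.         0.         0.         0.        ]
side [ 79. 992. 529.] [[-0.91, -0.13, 0.39], [-0.42, 0.32, -0.85], [-0.01, -0.94, -0.35]] 52.542527255357946 [0.01924967 0.         0.         0.         0.        ]
{'time_s': 0.1, 'qpos': array([ 6.56027923e+01,  1.83494721e+01,  8.97001179e+01,  4.72483156e-04,
        7.20466219e+01, -1.14522338e+00]), 'qvel': array([-0.0697987 ,  0.03269153, -0.09871547, -0.04556108,  0.05089625,
       -0.00597576]), 'effort': array([ 1.79269089e-03, -4.13324046e+01, -2.32510740e+01,  7.30738090e-02,
        4.21265548e-02, -6.99221050e-05]), 'ee_pos': array([226.79160482, 527.87145412, 213.18464831]), 'ee_rot': array([-1.79903816e+02, -2.37208760e-03,  1.56747868e+02]), 'force': array([ 0.2990894 , -0.08285558,  0.1481566 ]), 'torque': array([-0.01299304,  0.0320222 ,  0.02340409]), 'gripper_force': 0.0, 'gripper_width': 91.04203583479465} 18.8
```

View pics/top0.png

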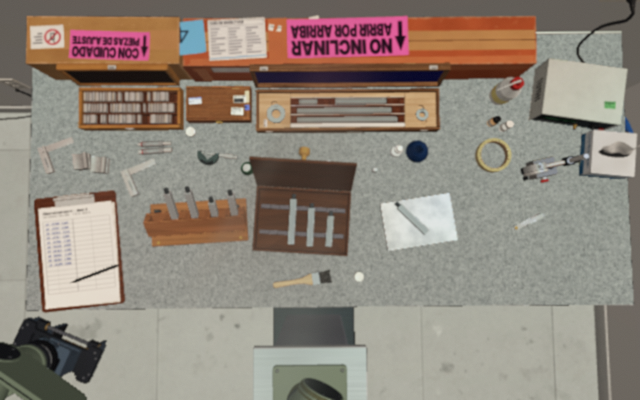

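View pics/side0.png

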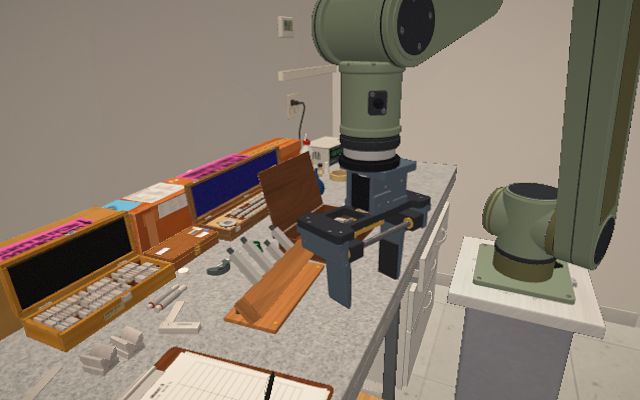

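The top view shows the rack at (147–247, 185–243) with four bars. The case is at (253–352, 155–253) with three bars, at columns 293, 311 and 329, and an empty groove at about column 275. The plate is at (383–457, 195–250) with one diagonal bar. In the side view the gripper blocks the view of the rack. I'll measure from the top depth next.

```bash
cat > m0.py <<'E'
from h import *
import pickle
f=pickle.load(open('top0.pkl','rb')); P=cloud(f)
for (u,v) in [(420,222),(300,215),(330,235),(160,225),(197,225),(240,300),(310,170),(280,220),(276,245),(292,220),(311,225),(329,232),(168,195),(190,195),(211,205),(233,200)]: print(u,v,P[v,u].round(1))
# plate: bright region
g=cv2.cvtColor(f['img'],cv2.COLOR_BGR2HSV)
m=np.zeros((400,640),np.uint8); m[185:260,370:470]=1
w=((g[...,2]>200)&(g[...,1]<40)).astype(np.uint8)*m
c=max(cv2.findContours(w,cv2.RETR_EXTERNAL,2)[0],key=cv2.contourArea)
b=cv2.boxPoints(cv2.minAreaRect(c)); print('plate',plane(f,b,15).round(1).tolist())
for nm,(y0,y1,x0,x1) in {'case':(185,260,245,360),'rack':(180,250,140,252)}.items():
    Q=P[y0:y1,x0:x1]; k=(Q[...,2]>30)
    vv,uu=np.nonzero(k); print(nm,np.nanmin(Q[k],0).round(),np.nanmax(Q[k],0).round())
    hsv=g[y0:y1,x0:x1]
    if nm=='case': k=(Q[...,2]>40)&(Q[...,2]<56)&(Q[...,0]<620)
    pts=Q[k][:,:2].astype(np.float32); print(cv2.minAreaRect(pts), cv2.boxPoints(cv2.minAreaRect(pts)).round().tolist())
im=cv2.resize(f['img'][150:260,140:460],None,fx=2.5,fy=2.5,interpolation=cv2.INTER_CUBIC); cv2.imwrite('pics/crop0.png',im)
E
python3 m0.py
```

```text
420 222 [ 495.5 -309.3   32.1]
300 215 [518.5  25.4   6.1]
330 235 [461.5 -58.5  36.3]
160 225 [493.  402.   62.6]
197 225 [492.1 303.4  58.2]
240 300 [281.3 195.4   1.2]
310 170 [626.3  -7.2 171.7]
280 220 [504.9  82.2   5.8]
276 245 [434.5  93.5   8.1]
292 220 [503.9  46.4  36.8]
311 225 [489.6  -6.1  34.8]
329 232 [469.8 -55.9  34.9]
168 195 [570.4 365.  115.2]
190 195 [569.8 307.4 117. ]
211 205 [544.6 258.6  90.4]
233 200 [556.9 198.7  99.2]
plate [[549.3, -203.8, 15.0], [578.6, -398.0, 15.0], [447.5, -415.5, 15.0], [418.5, -222.4, 15.0]]
case [ 407. -116.   30.] [601. 177.  93.]
((505.2668151855469, 32.22747802734375), (285.8268737792969, 181.39161682128906), 85.93964385986328) [[405.0, -104.0], [586.0, -117.0], [606.0, 168.0], [425.0, 181.0]]
rack [463. 175.  30.] [593. 447. 132.]
((532.3849487304688, 312.25372314453125), (123.76520538330078, 270.1962585449219), 3.167435884475708) [[463.0, 444.0], [478.0, 174.0], [602.0, 181.0], [587.0, 451.0]]
```

View pics/crop0.png

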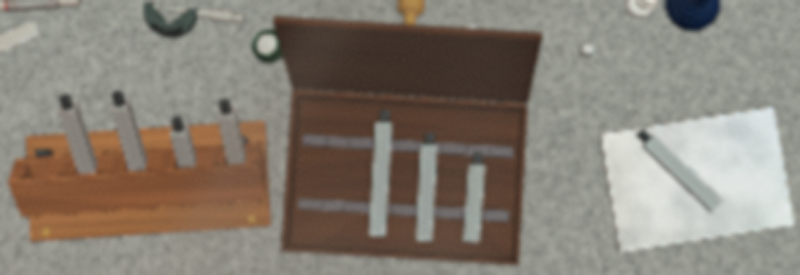

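The crop shows the noses as dark ends. The rack bars are at crop columns 70, 122, 178 and 228, and the leftmost pocket (43,153) is empty. The case bars look like long, sample and short, with all noses towards the hinge. The plate bar's nose is at the upper left, crop (645,135). Next I'll take the wrist camera over the rack.

```bash
cat >> h.py <<'E'
def go(x,y,z,yaw):
    R,p=tool(); s=env.state(); d=R.T@(np.array([x,y,z])-p)
    a=-((yaw-s['ee_rot'][2]+180)%360-180)
    n=max(np.linalg.norm(d)/41.7,abs(a)/7.16)
    print('t',round(s['time_s'],1),'delta',d.round(1).tolist(),'roll',round(a/5,2),'rows>=',round(n,1),'q6 est',round(np.degrees(np.arctan2(y,x))+90-yaw,0))
E
python3 - <<'E'
from h import *
f=grab('wrist'); print(np.array(f['T_tool_cam']).round(2).tolist(),f['fov_y'],f['dist'])
go(470,300,330,183)
E
```

```text
[[-0.0, -0.97, -0.25, 70.1], [1.0, -0.0, 0.0, -0.69], [-0.0, -0.25, 0.97, -170.99], [0.0, 0.0, 0.0, 1.0]] 65.50705832298951 [-0.03116327  0.          0.          0.          0.        ]
t 0.1 delta [-313.4, -113.6, -116.5] roll -5.25 rows>= 8.5 q6 est -60.0
```

Emit:
arm_command --rows '[{"delta_pos": [-313, -114, -116], "roll": -5.25, "jaw": 45}, {"delta_pos": [-313, -114, -116], "roll": -5.25, "jaw": 45}, {"delta_pos": [-313, -114, -116], "roll": -5.25, "jaw": 45}, {"delta_pos": [-313, -114, -116], "roll": -5.25, "jaw": 45}, {"delta_pos": [-313, -114, -116], "roll": -5.25, "jaw": 45}, {"delta_pos": [-313, -114, -116], "roll": -5.25, "jaw": 45}, {"delta_pos": [-313, -114, -116], "roll": -5.25, "jaw": 45}, {"delta_pos": [-313, -114, -116], "roll": -5.25, "jaw": 45}, {"delta_pos": [-313, -114, -116], "roll": -5.25, "jaw": 45}, {"delta_pos": [-313, -114, -116], "roll": -5.25, "jaw": 45}, {"delta_pos": [-313, -114, -116], "roll": -5.25, "jaw": 45}, {"delta_pos": [-313, -114, -116], "roll": -5.25, "jaw": 45}]'

```text
time_s: 1.15
ee_pos: [468.9, 300.2, 329.3]
ee_rot: [-180.0, -0.1, -177.0]
force: [0.2, 0.4, 0.1]
gripper_width: 41.4
gripper_force: 0.0
```

Run:
```python
from h import *
import pickle
f=grab('wrist'); pickle.dump(f,open('w1.pkl','wb')); cv2.imwrite('pics/w1.png',cv2.rotate(f['img'],cv2.ROTATE_180)); print(f['c'],tool())
P=cloud(f); Q=P[(P[...,0]>440)&(P[...,0]<640)&(P[...,1]>160)&(P[...,1]<460)&(P[...,2]>20)]
print(len(Q),Q.max(0))
for y in range(180,460,6):
    k=Q[abs(Q[:,1]-y)<3]
    if len(k): i=k[:,2].argmax(); print(y,k[i].round(), 'maxx+z',(k[:,0]+k[:,2]).max().round())
```

```text
[398.83055527 295.54437686 500.36152822] (array([[-9.98574844e-01, -5.33417947e-02, -1.71275715e-03],
       [-5.33413242e-02,  9.98576287e-01, -3.19255157e-04],
       [ 1.72734832e-03, -2.27439434e-04, -9.99998482e-01]]), array([468.54689655, 300.52172773, 329.20871664]))
80644 [578.67543692 445.51492145 460.35177387]
180 [516. 180.  72.] maxx+z 589.0
186 [515. 188.  73.] maxx+z 588.0
192 [558. 195.  94.] maxx+z 652.0
198 [576. 200. 105.] maxx+z 681.0
204 [573. 202. 107.] maxx+z 680.0
210 [563. 208. 103.] maxx+z 667.0
216 [512. 214.  72.] maxx+z 586.0
222 [440. 224. 433.] maxx+z 884.0
228 [459. 231. 451.] maxx+z 911.0
234 [445. 236. 453.] maxx+z 911.0
240 [453. 239. 452.] maxx+z 910.0
246 [447. 249. 460.] maxx+z 908.0
252 [447. 251. 460.] maxx+z 908.0
258 [446. 260. 460.] maxx+z 907.0
264 [447. 261. 460.] maxx+z 907.0
270 [445. 271. 460.] maxx+z 906.0
276 [445. 276. 460.] maxx+z 906.0
282 [445. 283. 460.] maxx+z 905.0
288 [444. 286. 460.] maxx+z 905.0
294 [444. 292. 460.] maxx+z 904.0
300 [444. 298. 460.] maxx+z 904.0
306 [443. 306. 460.] maxx+z 904.0
312 [443. 311. 460.] maxx+z 904.0
318 [444. 315. 459.] maxx+z 904.0
324 [445. 324. 452.] maxx+z 904.0
330 [443. 327. 452.] maxx+z 906.0
336 [441. 336. 453.] maxx+z 906.0
342 [445. 342. 452.] maxx+z 906.0
348 [441. 349. 453.] maxx+z 906.0
354 [442. 353. 453.] maxx+z 904.0
360 [450. 360. 452.] maxx+z 905.0
366 [452. 364. 452.] maxx+z 904.0
372 [442. 370. 430.] maxx+z 908.0
378 [496. 375. 411.] maxx+z 907.0
384 [504. 383.  72.] maxx+z 577.0
390 [503. 389.  73.] maxx+z 576.0
396 [501. 399.  72.] maxx+z 576.0
402 [502. 403.  72.] maxx+z 576.0
408 [502. 409.  72.] maxx+z 575.0
414 [502. 412.  72.] maxx+z 575.0
420 [500. 421.  72.] maxx+z 574.0
426 [500. 424.  73.] maxx+z 574.0
432 [501. 433.  72.] maxx+z 574.0
438 [501. 440.  72.] maxx+z 574.0
444 [499. 442.  71.] maxx+z 573.0
```

View pics/w1.png

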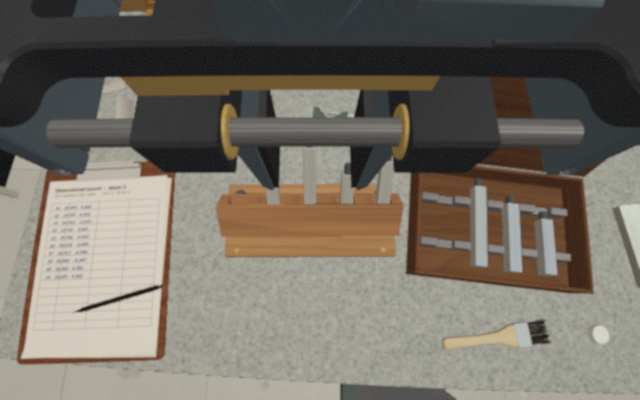

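The wrist view shows the fingers hiding the upper part of the rack bars. The case is clear at (410–590, 165–290), with its three bars. I'll move further out so the rack comes into the clear area.

Emit:
arm_command --rows '[{"delta_pos": [-160, -125, -30], "roll": 0, "jaw": 45}, {"delta_pos": [-160, -125, -30], "roll": 0, "jaw": 45}, {"delta_pos": [-160, -125, -30], "roll": 0, "jaw": 45}, {"delta_pos": [-160, -125, -30], "roll": 0, "jaw": 45}, {"delta_pos": [-160, -125, -30], "roll": 0, "jaw": 45}, {"delta_pos": [-160, -125, -30], "roll": 0, "jaw": 45}, {"delta_pos": [-160, -125, -30], "roll": 0, "jaw": 45}]'

```text
time_s: 1.78
ee_pos: [636.4, 183.8, 358.3]
ee_rot: [180.0, -0.1, -177.0]
force: [-0.3, 0.4, 0.5]
gripper_width: 41.1
gripper_force: 0.0
```

Run:
```python
from h import *
import pickle
f=grab('wrist'); pickle.dump(f,open('w2.pkl','wb')); cv2.imwrite('pics/w2.png',f['img']); print(f['c'],tool()[1])
P=cloud(f); m=f['z_map']<230; P[m]=np.nan
Q=P[(P[...,0]>440)&(P[...,0]<660)&(P[...,1]>160)&(P[...,1]<460)&(P[...,2]>20)&(P[...,2]<200)]
# rack frame coords: unknown origin; yaw 3.2
for y in range(180,460,4):
    k=Q[abs(Q[:,1]-y)<2]
    if len(k): i=k[:,2].argmax(); print(y,k[i].round(),end=' | ')
```

```text
[566.46314393 179.13928899 529.43136722] [635.27488336 184.59074742 358.76792152]
180 [513. 180.  72.] | 184 [513. 186.  71.] | 188 [513. 190.  72.] | 192 [534. 194.  72.] | 196 [567. 197. 105.] | 200 [579. 202. 113.] | 204 [579. 203. 113.] | 208 [578. 207. 111.] | 212 [581. 210. 108.] | 216 [513. 216.  73.] | 220 [513. 220.  72.] | 224 [513. 223.  72.] | 228 [511. 229.  73.] | 232 [511. 230.  72.] | 236 [510. 236.  72.] | 240 [510. 238.  72.] | 244 [511. 246.  71.] | 248 [551. 249.  92.] | 252 [561. 254.  98.] | 256 [561. 256.  99.] | 260 [563. 261.  98.] | 264 [563. 263.  97.] | 268 [558. 266.  82.] | 272 [510. 270.  73.] | 276 [510. 277.  73.] | 280 [509. 282.  72.] | 284 [508. 283.  72.] | 288 [508. 289.  72.] | 292 [507. 291.  72.] | 296 [508. 297.  72.] | 300 [567. 302. 104.] | 304 [575. 303. 120.] | 308 [588. 310. 126.] | 312 [588. 311. 127.] | 316 [586. 315. 126.] | 320 [573. 319. 119.] | 324 [507. 325.  71.] | 328 [506. 329.  72.] | 332 [506. 333.  73.] | 336 [506. 335.  71.] | 340 [506. 342.  73.] | 344 [506. 343.  73.] | 348 [505. 348.  72.] | 352 [505. 352.  72.] | 356 [573. 358. 116.] | 360 [585. 362. 123.] | 364 [584. 364. 126.] | 368 [585. 367. 127.] | 372 [583. 371. 125.] | 376 [569. 375. 117.] | 380 [505. 379.  71.] | 384 [502. 384.  72.] | 388 [504. 390.  73.] | 392 [501. 393.  72.] | 396 [501. 398.  73.] | 400 [502. 398.  72.] | 404 [503. 406.  72.] | 408 [503. 409.  73.] | 412 [503. 412.  73.] | 416 [502. 417.  73.] | 420 [502. 421.  72.] | 424 [502. 425.  71.] | 428 [502. 428.  73.] | 432 [503. 431.  73.] | 436 [501. 437.  71.] | 440 [501. 439.  72.] | 444 [501. 442.  71.] |
```

View pics/w2.png

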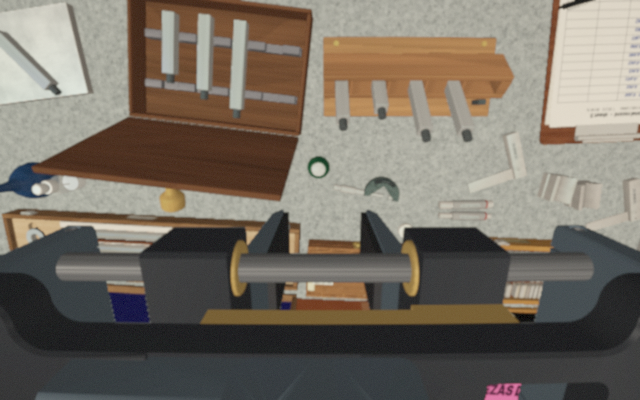

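The wrist view shows the rack bars at columns 343, 379, 420 and 460. Their nose heights are 113, 99, 127 and 127 mm, so their lengths are 120, 100, 140 and 140. The case bars are at columns 170 (short), 205 (sample) and 238 (long). Next I'll measure the case and the bar axes from this frame.

```bash
cat > m2.py <<'E'
from h import *
import pickle,sys
f=pickle.load(open('w2.pkl','rb')); P=cloud(f); P[f['z_map']<230]=np.nan
X,Y,Z=P[...,0],P[...,1],P[...,2]
def blobs(m,mn=60):
    n,l,s,c=cv2.connectedComponentsWithStats(m.astype(np.uint8)); 
    return [l==i for i in range(1,n) if s[i,4]>mn]
def rect(pts): 
    r=cv2.minAreaRect(pts.astype(np.float32)); return np.round(r[0],1),np.round(r[1],1),round(r[2],1)
case=(X>380)&(X<640)&(Y>-140)&(Y<180)
rim=case&(Z>43)&(Z<53)&(X<605)
for b in blobs(rim,200): print('rim',rect(P[b][:,:2]),cv2.boxPoints(cv2.minAreaRect(P[b][:,:2].astype(np.float32))).round().tolist(),b.sum())
hsv=cv2.cvtColor(f['img'],cv2.COLOR_BGR2HSV)
steel=case&(Z>28)&(Z<40)&(hsv[...,1]<70)
steel=cv2.morphologyEx(steel.astype(np.uint8),cv2.MORPH_OPEN,np.ones((3,3)))
for b in blobs(steel,100): print('bar',rect(P[b][:,:2]),np.median(Z[b]).round(1))
# rack 120 bar top surface
rb=(X>520)&(X<600)&(Y>190)&(Y<216)&(Z>75)
q=P[rb]; print('rackbar n',len(q)); 
for x in range(520,592,6):
    k=q[abs(q[:,0]-x)<3]
    if len(k)>3:
        top=k[k[:,2]>k[:,2].max()-4]; print(x,top[:,1].min().round(1),top[:,1].max().round(1),np.median(top[:,2]).round(1), k.shape[0])
# plate bar (partly) and lid
l=(X>600)&(X<720)&(Y>-140)&(Y<180)&(Z>60); q=P[l]; print('lid',q.min(0).round(),q.max(0).round())
lk=q[q[:,2]>60]; c=lk.mean(0); print(np.linalg.svd(lk-c,full_matrices=False)[2][2].round(3),c.round())
E
python3 m2.py
```

```text
rim (array([503.5,  17.3]), array([262.6, 181.1]), 86.0) [[404.0, -107.0], [585.0, -120.0], [603.0, 142.0], [422.0, 155.0]] 2401
bar (array([473.7, -58.1]), array([19.6, 86.7]), 84.2) 33.5
bar (array([492.5,  -6.1]), array([ 19.3, 118.4]), 86.0) 34.0
bar (array([508.4,  45.2]), array([ 19.2, 139.3]), 85.9) 34.0
rackbar n 475
538 194.0 210.7 77.9 43
544 194.2 210.7 84.2 55
550 194.4 212.1 89.3 57
556 194.6 212.0 95.3 64
562 195.9 212.1 101.7 63
568 196.0 212.2 104.0 63
574 199.2 208.4 107.9 67
580 199.3 210.0 110.3 46
586 199.6 208.9 107.7 17
lid [ 600. -122.   60.] [685. 141. 221.]
[ 0.948 -0.069 -0.312] [628.  15. 168.]
```

```bash
cat > platebar.py <<'E'
from h import *
f=grab('top'); P=cloud(f); X,Y,Z=P[...,0],P[...,1],P[...,2]
m=(X>400)&(X<600)&(Y>-430)&(Y<-190)&(Z>23)&(Z<45)
n,l,s,c=cv2.connectedComponentsWithStats(m.astype(np.uint8))
hsv=cv2.cvtColor(f['img'],cv2.COLOR_BGR2HSV)
for i in range(1,n):
    if s[i,4]<30: continue
    q=P[l==i][:,:2].astype(np.float32); r=cv2.minAreaRect(q); v=hsv[...,2][l==i]; ctr=np.array(r[0])
    dk=q[v<np.percentile(v,8)].mean(0)-ctr; w,h=r[1]; a=r[2]+(90 if h>w else 0); ax=np.array([np.cos(np.radians(a)),np.sin(np.radians(a))])
    if ax@dk<0: a+=180
    print('bar',ctr.round(1),'size',np.round(r[1],1),'nose yaw',round((a+180)%360-180,1),'z',np.median(Z[l==i]).round(1))
E
python3 platebar.py; python3 -c "
from h import *
go(500,-285,120,44)"
```

```text
bar [ 509.9 -283.9] size [119.5  19.4] nose yaw 45.2 z 32.1
t 1.9 delta [159.5, -462.2, 239.4] roll 27.82 rows>= 19.4 q6 est 16.0
```

Emit:
arm_command --rows '[{"delta_pos": [154, -466, 40], "roll": 27.6, "jaw": 50}, {"delta_pos": [154, -466, 40], "roll": 27.6, "jaw": 50}, {"delta_pos": [154, -466, 40], "roll": 27.6, "jaw": 50}, {"delta_pos": [154, -466, 40], "roll": 27.6, "jaw": 50}, {"delta_pos": [154, -466, 40], "roll": 27.6, "jaw": 50}, {"delta_pos": [154, -466, 40], "roll": 27.6, "jaw": 50}, {"delta_pos": [154, -466, 40], "roll": 27.6, "jaw": 50}, {"delta_pos": [154, -466, 40], "roll": 27.6, "jaw": 50}, {"delta_pos": [154, -466, 40], "roll": 27.6, "jaw": 50}, {"delta_pos": [154, -466, 40], "roll": 27.6, "jaw": 50}, {"delta_pos": [154, -466, 40], "roll": 27.6, "jaw": 50}, {"delta_pos": [154, -466, 80], "roll": 27.6, "jaw": 50}, {"delta_pos": [154, -466, 120], "roll": 27.6, "jaw": 50}, {"delta_pos": [154, -466, 160], "roll": 27.6, "jaw": 50}, {"delta_pos": [154, -466, 200], "roll": 27.6, "jaw": 50}, {"delta_pos": [154, -466, 230], "roll": 27.6, "jaw": 50}, {"delta_pos": [154, -466, 240], "roll": 27.6, "jaw": 50}, {"delta_pos": [154, -466, 240], "roll": 27.6, "jaw": 50}, {"delta_pos": [154, -466, 240], "roll": 27.6, "jaw": 50}, {"delta_pos": [154, -466, 240], "roll": 27.6, "jaw": 50}]'

```text
time_s: 3.55
ee_pos: [506.4, -287.3, 119.9]
ee_rot: [-179.9, -0.0, 44.9]
force: [0.2, -0.4, 1.2]
gripper_width: 45.2
gripper_force: 0.0
```

```bash
python3 platebar.py; python3 -c "
from h import *
go(510,-284,19,45.2)"
```

```text
bar [ 535.6 -258. ] size [47.1 18.1] nose yaw 44.8 z 31.4
t 3.6 delta [4.8, 0.1, 101.2] roll -0.04 rows>= 2.4 q6 est 16.0
```

Emit:
arm_command --squeeze 40 --rows '[{"delta_pos": [5, 0, 40], "roll": 0, "jaw": 50}, {"delta_pos": [5, 0, 80], "roll": 0, "jaw": 50}, {"delta_pos": [5, 0, 101], "roll": 0, "jaw": 50}, {"delta_pos": [5, 0, 101], "roll": 0, "jaw": 50}, {"delta_pos": [5, 0, 101], "roll": 0, "jaw": 0}, {"delta_pos": [5, 0, 101], "roll": 0, "jaw": 0}, {"delta_pos": [5, 0, 101], "roll": 0, "jaw": 0}, {"delta_pos": [5, 0, 101], "roll": 0, "jaw": 0}, {"delta_pos": [5, 0, 101], "roll": 0, "jaw": 0}, {"delta_pos": [5, 0, 101], "roll": 0, "jaw": 0}, {"delta_pos": [5, 0, 80], "roll": 0, "jaw": 0}, {"delta_pos": [5, 0, 40], "roll": 0, "jaw": 0}, {"delta_pos": [5, 0, 0], "roll": 0, "jaw": 0}, {"delta_pos": [5, 0, 0], "roll": 0, "jaw": 0}]'

```text
time_s: 4.77
ee_pos: [514.3, -288.9, 127.7]
ee_rot: [179.2, -0.2, 45.0]
force: [1.1, -1.0, -0.7]
gripper_width: 17.6
gripper_force: 40.0
```

```bash
python3 -c "
from h import *
s=env.state();print(s['gripper_width'],s['gripper_force'],s['force'],s['ee_pos'])
go(509,95,120,-4)"
```

```text
17.621629043241896 39.99962389469147 [ 1.08709003 -0.95279929 -0.73191058] [ 514.26713555 -288.91457392  127.66653767]
t 4.8 delta [267.7, -275.3, 4.7] roll 9.8 rows>= 9.2 q6 est 105.0
```

Emit:
arm_command --rows '[{"delta_pos": [25, -25, 0], "roll": 1, "jaw": 0}, {"delta_pos": [50, -50, 0], "roll": 2, "jaw": 0}, {"delta_pos": [268, -275, 4], "roll": 9.8, "jaw": 0}, {"delta_pos": [268, -275, 4], "roll": 9.8, "jaw": 0}, {"delta_pos": [268, -275, 4], "roll": 9.8, "jaw": 0}, {"delta_pos": [268, -275, 4], "roll": 9.8, "jaw": 0}, {"delta_pos": [268, -275, 4], "roll": 9.8, "jaw": 0}, {"delta_pos": [268, -275, 4], "roll": 9.8, "jaw": 0}, {"delta_pos": [268, -275, 4], "roll": 9.8, "jaw": 0}, {"delta_pos": [268, -275, 4], "roll": 9.8, "jaw": 0}, {"delta_pos": [268, -275, 4], "roll": 9.8, "jaw": 0}, {"delta_pos": [268, -275, 4], "roll": 9.8, "jaw": 0}, {"delta_pos": [268, -275, 4], "roll": 9.8, "jaw": 0}, {"delta_pos": [268, -275, 4], "roll": 9.8, "jaw": 0}]'

```text
time_s: 5.93
ee_pos: [504.9, 96.4, 115.7]
ee_rot: [180.0, 0.0, -4.1]
force: [0.1, -0.5, -1.3]
gripper_width: 17.6
gripper_force: 40.0
```

Run:
```python
from h import *
s=env.state();print(s['gripper_width'],s['gripper_force'],s['ee_pos'],s['ee_rot'])
go(509,95,13,-4)
# find held bar in top view
f=grab('top'); P=cloud(f); X,Y,Z=P[...,0],P[...,1],P[...,2]
f2=grab('side'); cv2.imwrite('pics/s2.png',f2['img'])
w=grab('wrist'); Q=cloud(w); R,p=tool(); T=(Q-p)@R
hsv=cv2.cvtColor(w['img'],cv2.COLOR_BGR2HSV)
k=(abs(T[...,1])<10)&(T[...,2]>-45)&(T[...,2]<10)
print(k.sum(), T[k].min(0).round(1),T[k].max(0).round(1)); 
q=T[k]
for x in range(-80,90,10):
    a=q[abs(q[:,0]-x)<5]
    if len(a): print(x,len(a),np.median(a[:,2]).round(1),a[:,1].min().round(1),a[:,1].max().round(1))
```

```text
17.595945608123635 39.99947190284729 [504.88261917  96.36927157 115.65294002] [ 1.79969462e+02  3.34618116e-02 -4.07652815e+00]
t 5.9 delta [4.3, 1.0, 102.7] roll -0.02 rows>= 2.5 q6 est 105.0
6615 [-39.3 -10.  -44.9] [119.  10.  10.]
-40 173 -13.6 -8.0 9.5
-30 479 -13.7 -8.0 10.0
-20 200 -13.9 -8.0 9.9
-10 48 -37.5 -8.0 10.0
0 446 -13.7 -8.0 10.0
10 663 -13.8 -8.0 10.0
20 758 -13.8 -10.0 10.0
30 620 -13.6 -7.7 9.8
40 653 -13.6 -8.0 9.6
50 518 -9.9 -7.6 9.7
60 235 -9.3 -4.5 6.6
```

View pics/s2.png

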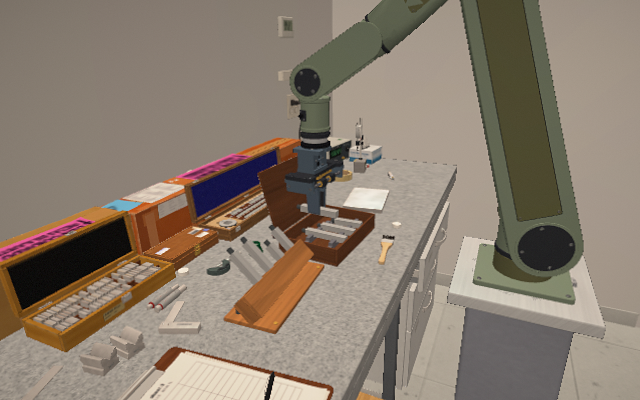

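The side view shows the bar held level by the gripper over the case, with the plate now clear at about (365,198). The bar's axis is 4.7 mm above the TCP, so I'll seat it with the TCP at about 21.

Emit:
arm_command --rows '[{"delta_pos": [3, 1, 40], "roll": 0, "jaw": 0}, {"delta_pos": [3, 1, 70], "roll": 0, "jaw": 0}, {"delta_pos": [3, 1, 85], "roll": 0, "jaw": 0}, {"delta_pos": [3, 1, 94], "roll": 0, "jaw": 0}, {"delta_pos": [3, 1, 94], "roll": 0, "jaw": 0}, {"delta_pos": [3, 1, 94], "roll": 0, "jaw": 0}, {"delta_pos": [3, 1, 94], "roll": 0, "jaw": 40}, {"delta_pos": [3, 1, 94], "roll": 0, "jaw": 40}, {"delta_pos": [3, 1, 94], "roll": 0, "jaw": 40}, {"delta_pos": [3, 1, 94], "roll": 0, "jaw": 40}, {"delta_pos": [3, 1, 60], "roll": 0, "jaw": 40}, {"delta_pos": [3, 1, 20], "roll": 0, "jaw": 40}, {"delta_pos": [3, 1, -20], "roll": 0, "jaw": 40}, {"delta_pos": [3, 1, -20], "roll": 0, "jaw": 40}]'

```text
time_s: 7.25
ee_pos: [513.1, 97.4, 143.8]
ee_rot: [-179.8, -0.9, -4.0]
force: [1.6, 0.7, 0.9]
gripper_width: 36.8
gripper_force: 0.0
```

```bash
cat > casebars.py <<'E'
from h import *
C=np.array([503.5,17.3]); a=np.radians(-4); RC=np.array([[np.cos(a),-np.sin(a)],[np.sin(a),np.cos(a)]])
def casebars(name='wrist'):
    f=grab(name); P=cloud(f); L=(P[...,:2]-C)@RC; Z=P[...,2]
    m=(abs(L[...,0])<82)&(abs(L[...,1])<122)&(Z>27.5)&(Z<48)
    n,l,s,c=cv2.connectedComponentsWithStats(m.astype(np.uint8))
    for i in range(1,n):
        if s[i,4]<40: continue
        q=L[l==i]; print(name,'n',s[i,4],'case x %.0f..%.0f y %.0f..%.0f z %.1f'%(*np.percentile(q[:,0],[.5,99.5]),*np.percentile(q[:,1],[2,98]),np.median(Z[l==i])))
if __name__=='__main__':
    casebars('wrist'); casebars('top')
E
python3 casebars.py; python3 -c "
from h import *
go(505,43.5,12,-4)"
```

```text
wrist n 1955 case x -30..73 y 19..36 z 34.0
wrist n 2128 case x -54..59 y 69..86 z 34.1
wrist n 1547 case x -27..51 y -32..-15 z 33.9
wrist n 1327 case x -46..31 y -86..-69 z 32.9
top n 40 case x 45..71 y 22..38 z 32.1
top n 260 case x -68..49 y -30..-13 z 34.0
top n 198 case x -67..22 y -84..-66 z 33.9
top n 67 case x -66..-35 y 22..39 z 34.1
t 7.3 delta [-1.0, 53.5, 125.9] roll 0.0 rows>= 3.3 q6 est 99.0
```

Emit:
arm_command --rows '[{"delta_pos": [2, 52, 0], "roll": 0, "jaw": 40}, {"delta_pos": [2, 52, 0], "roll": 0, "jaw": 40}, {"delta_pos": [2, 52, 40], "roll": 0, "jaw": 40}, {"delta_pos": [2, 52, 80], "roll": 0, "jaw": 40}, {"delta_pos": [2, 52, 110], "roll": 0, "jaw": 40}, {"delta_pos": [2, 52, 122], "roll": 0, "jaw": 40}, {"delta_pos": [2, 52, 122], "roll": 0, "jaw": 40}, {"delta_pos": [2, 52, 122], "roll": 0, "jaw": 0}, {"delta_pos": [2, 52, 122], "roll": 0, "jaw": 0}, {"delta_pos": [2, 52, 122], "roll": 0, "jaw": 0}, {"delta_pos": [2, 52, 122], "roll": 0, "jaw": 0}, {"delta_pos": [2, 52, 122], "roll": 0, "jaw": 0}, {"delta_pos": [2, 52, 90], "roll": 0, "jaw": 0}, {"delta_pos": [2, 52, 50], "roll": 0, "jaw": 0}, {"delta_pos": [2, 52, 10], "roll": 0, "jaw": 0}, {"delta_pos": [2, 52, 0], "roll": 0, "jaw": 0}, {"delta_pos": [2, 52, 0], "roll": 0, "jaw": 0}]'

```text
time_s: 8.77
ee_pos: [508.7, 44.6, 139.6]
ee_rot: [-179.9, -0.5, -4.0]
force: [0.3, -0.2, -2.8]
gripper_width: 17.8
gripper_force: 40.0
```

```bash
cat > held.py <<'E'
from h import *
def held():
    w=grab('wrist'); Q=cloud(w); R,p=tool(); q=((Q-p)@R); q=q[(abs(q[...,1])<12)&(q[...,2]>-50)&(q[...,2]<30)&(abs(q[...,0])<100)]
    s=env.state(); print('w',round(s['gripper_width'],1),'F',round(s['gripper_force'],1),'pos',s['ee_pos'].round(1),'t',round(s['time_s'],1))
    for x in range(-90,100,10):
        a=q[(abs(q[:,0]-x)<5)&(abs(q[:,0])>0)]
        if len(a)>20: print(x,len(a),'z',np.percentile(a[:,2],50).round(1),end=' | ')
    print('xmax',np.percentile(q[:,0],99.5).round(1) if len(q) else None)
if __name__=='__main__': held()
E
python3 held.py; python3 -c "
from h import *
go(489,-370,120,8.6)"
```

```text
w 17.7 F 40.0 pos [506.7  44.4 137. ] t 8.8
-30 392 z -21.6 | -20 469 z -21.8 | -10 84 z -41.4 | 0 195 z -21.8 | 10 690 z -21.9 | 20 1110 z -22.3 | 30 671 z -21.9 | 40 707 z -22.0 | 50 716 z -22.1 | 60 637 z -20.2 | 70 419 z -18.0 | xmax 72.7
t 8.8 delta [11.2, 414.7, 16.8] roll -2.52 rows>= 10.0 q6 est 44.0
```

```bash
python3 -c "
from h import *
go(455,-316,125,98.6)"
```

```text
t 8.8 delta [-26.5, 363.2, 11.7] roll -20.52 rows>= 14.3 q6 est -43.0
```

Emit:
arm_command --rows '[{"delta_pos": [-5, 20, 0], "roll": -1, "jaw": 0}, {"delta_pos": [-10, 55, 5], "roll": -2.4, "jaw": 0}, {"delta_pos": [-26, 363, 11], "roll": -20.5, "jaw": 0}, {"delta_pos": [-26, 363, 11], "roll": -20.5, "jaw": 0}, {"delta_pos": [-26, 363, 11], "roll": -20.5, "jaw": 0}, {"delta_pos": [-26, 363, 11], "roll": -20.5, "jaw": 0}, {"delta_pos": [-26, 363, 11], "roll": -20.5, "jaw": 0}, {"delta_pos": [-26, 363, 11], "roll": -20.5, "jaw": 0}, {"delta_pos": [-26, 363, 11], "roll": -20.5, "jaw": 0}, {"delta_pos": [-26, 363, 11], "roll": -20.5, "jaw": 0}, {"delta_pos": [-26, 363, 11], "roll": -20.5, "jaw": 0}, {"delta_pos": [-26, 363, 11], "roll": -20.5, "jaw": 0}, {"delta_pos": [-26, 363, 11], "roll": -20.5, "jaw": 0}, {"delta_pos": [-26, 363, 11], "roll": -20.5, "jaw": 0}, {"delta_pos": [-26, 363, 11], "roll": -20.5, "jaw": 0}, {"delta_pos": [-26, 363, 11], "roll": -20.5, "jaw": 0}, {"delta_pos": [-26, 363, 11], "roll": -20.5, "jaw": 0}, {"delta_pos": [-26, 363, 11], "roll": -20.5, "jaw": 0}, {"delta_pos": [-26, 363, 11], "roll": -20.5, "jaw": 0}]'

```text
time_s: 10.4
ee_pos: [454.3, -315.3, 123.4]
ee_rot: [-179.9, -0.1, 98.4]
force: [0.2, 0.4, -1.3]
gripper_width: 17.5
gripper_force: 40.0
```

```bash
python3 held.py; python3 -c "
from h import *
go(455,-316,17,98.6)"
```

```text
w 17.6 F 40.0 pos [ 454.6 -315.5  123.8] t 10.4
-40 66 z -18.5 | -30 496 z -18.9 | -20 320 z -18.9 | -10 79 z -43.6 | 0 397 z -18.8 | 10 860 z -19.1 | 20 992 z -18.9 | 30 684 z -18.7 | 40 714 z -18.7 | 50 723 z -18.7 | 60 549 z -14.8 | 70 257 z -14.4 | xmax 69.4
t 10.4 delta [-0.8, 0.5, 106.8] roll -0.03 rows>= 2.6 q6 est -43.0
```

Emit:
arm_command --rows '[{"delta_pos": [0, 0, 40], "roll": 0, "jaw": 0}, {"delta_pos": [0, 0, 80], "roll": 0, "jaw": 0}, {"delta_pos": [0, 0, 100], "roll": 0, "jaw": 0}, {"delta_pos": [0, 0, 107], "roll": 0, "jaw": 0}, {"delta_pos": [0, 0, 107.5], "roll": 0, "jaw": 0}, {"delta_pos": [0, 0, 107.5], "roll": 0, "jaw": 0}, {"delta_pos": [0, 0, 107.5], "roll": 0, "jaw": 40}, {"delta_pos": [0, 0, 107.5], "roll": 0, "jaw": 40}, {"delta_pos": [0, 0, 107.5], "roll": 0, "jaw": 40}, {"delta_pos": [0, 0, 107.5], "roll": 0, "jaw": 40}, {"delta_pos": [0, 0, 70], "roll": 0, "jaw": 40}, {"delta_pos": [0, 0, 30], "roll": 0, "jaw": 40}, {"delta_pos": [0, 0, -10], "roll": 0, "jaw": 40}, {"delta_pos": [0, 0, -50], "roll": 0, "jaw": 40}, {"delta_pos": [0, 0, -50], "roll": 0, "jaw": 40}, {"delta_pos": [0, 0, -50], "roll": 0, "jaw": 40}]'

```text
time_s: 11.78
ee_pos: [456.4, -316.9, 178.0]
ee_rot: [179.7, 0.3, 98.5]
force: [0.9, 0.0, -1.2]
gripper_width: 36.5
gripper_force: 0.0
```

```bash
cat > m3.py <<'E'
from h import *
# short_stray grip: case x=-12,y=-78
C=np.array([503.5,17.3]); a=np.radians(-4); RC=np.array([[np.cos(a),-np.sin(a)],[np.sin(a),np.cos(a)]])
g=C+RC@np.array([-12,-76.5]); print(g)
go(g[0],g[1],140,-4)
E
python3 m3.py
```

```text
[486.19286116 -58.17657216]
t 11.8 delta [251.6, 67.5, 37.1] roll 20.5 rows>= 14.3 q6 est 87.0
```

Emit:
arm_command --rows '[{"delta_pos": [251, 67, 37], "roll": 20.5, "jaw": 40}, {"delta_pos": [251, 67, 37], "roll": 20.5, "jaw": 40}, {"delta_pos": [251, 67, 37], "roll": 20.5, "jaw": 40}, {"delta_pos": [251, 67, 37], "roll": 20.5, "jaw": 40}, {"delta_pos": [251, 67, 37], "roll": 20.5, "jaw": 40}, {"delta_pos": [251, 67, 37], "roll": 20.5, "jaw": 40}, {"delta_pos": [251, 67, 37], "roll": 20.5, "jaw": 40}, {"delta_pos": [251, 67, 37], "roll": 20.5, "jaw": 40}, {"delta_pos": [251, 67, 37], "roll": 20.5, "jaw": 40}, {"delta_pos": [251, 67, 37], "roll": 20.5, "jaw": 40}, {"delta_pos": [251, 67, 37], "roll": 20.5, "jaw": 40}, {"delta_pos": [251, 67, 37], "roll": 20.5, "jaw": 40}, {"delta_pos": [251, 67, 37], "roll": 20.5, "jaw": 40}, {"delta_pos": [251, 67, 37], "roll": 20.5, "jaw": 40}, {"delta_pos": [251, 67, 37], "roll": 20.5, "jaw": 40}, {"delta_pos": [251, 67, 37], "roll": 20.5, "jaw": 40}, {"delta_pos": [251, 67, 37], "roll": 20.5, "jaw": 40}, {"delta_pos": [251, 67, 37], "roll": 20.5, "jaw": 40}]'

```text
time_s: 13.28
ee_pos: [483.6, -57.7, 137.1]
ee_rot: [-180.0, 0.1, -3.9]
force: [0.1, 0.2, -0.9]
gripper_width: 37.0
gripper_force: 0.0
```

```bash
python3 m3.py; python3 casebars.py; python3 platebar.py
```

```text
[486.19286116 -58.17657216]
t 13.3 delta [2.6, 0.3, -2.9] roll 0.03 rows>= 0.1 q6 est 87.0
wrist n 2645 case x -58..59 y 69..86 z 33.9
wrist n 1979 case x -49..50 y -34..-16 z 34.1
wrist n 1857 case x -67..29 y -87..-69 z 33.6
top n 268 case x -60..57 y 72..90 z 33.6
bar [ 456.4 -312.5] size [ 18.  139.8] nose yaw 98.4 z 32.4
```

Emit:
arm_command --rows '[{"delta_pos": [2, 0, 40], "roll": 0, "jaw": 40}, {"delta_pos": [2, 0, 80], "roll": 0, "jaw": 40}, {"delta_pos": [2, 0, 110], "roll": 0, "jaw": 40}, {"delta_pos": [2, 0, 122], "roll": 0, "jaw": 40}, {"delta_pos": [2, 0, 122], "roll": 0, "jaw": 40}, {"delta_pos": [2, 0, 122], "roll": 0, "jaw": 0}, {"delta_pos": [2, 0, 122], "roll": 0, "jaw": 0}, {"delta_pos": [2, 0, 122], "roll": 0, "jaw": 0}, {"delta_pos": [2, 0, 122], "roll": 0, "jaw": 0}, {"delta_pos": [2, 0, 122], "roll": 0, "jaw": 0}, {"delta_pos": [2, 0, 90], "roll": 0, "jaw": 0}, {"delta_pos": [2, 0, 50], "roll": 0, "jaw": 0}, {"delta_pos": [2, 0, 10], "roll": 0, "jaw": 0}, {"delta_pos": [2, 0, 0], "roll": 0, "jaw": 0}, {"delta_pos": [2, 0, 0], "roll": 0, "jaw": 0}]'

```text
time_s: 14.68
ee_pos: [488.4, -58.2, 141.4]
ee_rot: [180.0, -0.5, -4.0]
force: [0.3, -1.1, -2.1]
gripper_width: 17.5
gripper_force: 40.0
```

```bash
python3 held.py; python3 -c "
from h import *
go(542,-304,120,98.6)"
```

```text
w 17.8 F 40.0 pos [486.5 -57.9 138.8] t 14.7
-30 457 z -19.8 | -20 405 z -19.6 | -10 85 z -41.2 | 0 290 z -18.5 | 10 685 z -18.3 | 20 1104 z -18.1 | 30 653 z -16.8 | 40 424 z -12.7 | 50 37 z -9.6 | xmax 45.1
t 14.7 delta [72.4, 241.6, 19.1] roll -20.52 rows>= 14.3 q6 est -38.0
```

Emit:
arm_command --rows '[{"delta_pos": [7, 20, 0], "roll": -1, "jaw": 0}, {"delta_pos": [14, 50, 5], "roll": -2.4, "jaw": 0}, {"delta_pos": [72, 241, 19], "roll": -20.5, "jaw": 0}, {"delta_pos": [72, 241, 19], "roll": -20.5, "jaw": 0}, {"delta_pos": [72, 241, 19], "roll": -20.5, "jaw": 0}, {"delta_pos": [72, 241, 19], "roll": -20.5, "jaw": 0}, {"delta_pos": [72, 241, 19], "roll": -20.5, "jaw": 0}, {"delta_pos": [72, 241, 19], "roll": -20.5, "jaw": 0}, {"delta_pos": [72, 241, 19], "roll": -20.5, "jaw": 0}, {"delta_pos": [72, 241, 19], "roll": -20.5, "jaw": 0}, {"delta_pos": [72, 241, 19], "roll": -20.5, "jaw": 0}, {"delta_pos": [72, 241, 19], "roll": -20.5, "jaw": 0}, {"delta_pos": [72, 241, 19], "roll": -20.5, "jaw": 0}, {"delta_pos": [72, 241, 19], "roll": -20.5, "jaw": 0}, {"delta_pos": [72, 241, 19], "roll": -20.5, "jaw": 0}, {"delta_pos": [72, 241, 19], "roll": -20.5, "jaw": 0}, {"delta_pos": [72, 241, 19], "roll": -20.5, "jaw": 0}, {"delta_pos": [72, 241, 19], "roll": -20.5, "jaw": 0}]'

```text
time_s: 16.23
ee_pos: [540.4, -302.8, 117.2]
ee_rot: [-179.9, -0.1, 98.4]
force: [0.2, -0.5, -1.9]
gripper_width: 17.8
gripper_force: 40.0
```

```bash
python3 held.py; python3 -c "
from h import *
go(542,-304,17,98.6)"
```

```text
w 17.9 F 40.0 pos [ 540.7 -302.9  117.7] t 16.3
-40 122 z -17.1 | -30 508 z -16.9 | -20 256 z -16.8 | -10 79 z -43.7 | 0 491 z -15.4 | 10 871 z -15.2 | 20 963 z -14.7 | 30 583 z -10.6 | 40 324 z -9.3 | xmax 41.7
t 16.3 delta [-1.4, 1.3, 100.7] roll -0.04 rows>= 2.4 q6 est -38.0
```

Emit:
arm_command --rows '[{"delta_pos": [-1, 1, 40], "roll": 0, "jaw": 0}, {"delta_pos": [-1, 1, 80], "roll": 0, "jaw": 0}, {"delta_pos": [-1, 1, 95], "roll": 0, "jaw": 0}, {"delta_pos": [-1, 1, 99], "roll": 0, "jaw": 0}, {"delta_pos": [-1, 1, 99], "roll": 0, "jaw": 0}, {"delta_pos": [-1, 1, 99], "roll": 0, "jaw": 0}, {"delta_pos": [-1, 1, 99], "roll": 0, "jaw": 40}, {"delta_pos": [-1, 1, 99], "roll": 0, "jaw": 40}, {"delta_pos": [-1, 1, 99], "roll": 0, "jaw": 40}, {"delta_pos": [-1, 1, 99], "roll": 0, "jaw": 40}, {"delta_pos": [-1, 1, 70], "roll": 0, "jaw": 40}, {"delta_pos": [-1, 1, 30], "roll": 0, "jaw": 40}, {"delta_pos": [-1, 1, -10], "roll": 0, "jaw": 40}, {"delta_pos": [-1, 1, -50], "roll": 0, "jaw": 40}, {"delta_pos": [-1, 1, -90], "roll": 0, "jaw": 40}, {"delta_pos": [-1, 1, -120], "roll": 0, "jaw": 40}, {"delta_pos": [-1, 1, -120], "roll": 0, "jaw": 40}, {"delta_pos": [-1, 1, -120], "roll": 0, "jaw": 40}]'

```text
time_s: 17.78
ee_pos: [543.2, -304.6, 241.6]
ee_rot: [179.8, 0.2, 98.5]
force: [-0.6, -0.5, -1.4]
gripper_width: 36.2
gripper_force: 0.0
```

```bash
cat > m4.py <<'E'
from h import *
import pickle
f=pickle.load(open('w2.pkl','rb')); P=cloud(f); P[f['z_map']<230]=np.nan
X,Y,Z=P[...,0],P[...,1],P[...,2]
q=P[(X>535)&(X<575)&(Y>190)&(Y<216)&(Z>76)]
# keep top-face: within 4mm of local max
keep=[p for p in q if p[2]>q[(abs(q[:,0]-p[0])<3)][:,2].max()-5]
q=np.array(keep); A=np.c_[q[:,:2],np.ones(len(q))]; c=np.linalg.lstsq(A,q[:,2],rcond=None)[0]; print('top face z=',c.round(3), 'y mid',np.median(q[:,1]))
E
python3 m4.py; python3 -c "
from h import *
go(545,203,250,183.2)"
```

```text
top face z= [ 8.86000e-01  3.40000e-02 -4.05822e+02] y mid 203.85663257827161
t 17.8 delta [501.7, 76.8, -9.8] roll -16.94 rows>= 12.2 q6 est -73.0
```

```bash
python3 platebar.py; python3 -c "
from h import *
go(549,203.3,250,183.2)"
```

```text
bar [ 543.2 -299.1] size [18.  79.2] nose yaw 98.8 z 32.3
bar [ 450.1 -270. ] size [18.2 52.3] nose yaw 97.6 z 31.4
t 17.8 delta [500.8, 81.6, -10.9] roll -16.94 rows>= 12.2 q6 est -73.0
```

Emit:
arm_command --rows '[{"delta_pos": [501, 72, -10], "roll": -16.9, "jaw": 40}, {"delta_pos": [501, 72, -10], "roll": -16.9, "jaw": 40}, {"delta_pos": [501, 72, -10], "roll": -16.9, "jaw": 40}, {"delta_pos": [501, 72, -10], "roll": -16.9, "jaw": 40}, {"delta_pos": [501, 72, -10], "roll": -16.9, "jaw": 40}, {"delta_pos": [501, 72, -10], "roll": -16.9, "jaw": 40}, {"delta_pos": [501, 72, -10], "roll": -16.9, "jaw": 40}, {"delta_pos": [501, 72, -10], "roll": -16.9, "jaw": 40}, {"delta_pos": [501, 72, -10], "roll": -16.9, "jaw": 40}, {"delta_pos": [501, 72, -10], "roll": -16.9, "jaw": 40}, {"delta_pos": [501, 72, -10], "roll": -16.9, "jaw": 40}, {"delta_pos": [501, 72, -10], "roll": -16.9, "jaw": 40}, {"delta_pos": [501, 72, -10], "roll": -16.9, "jaw": 40}, {"delta_pos": [501, 72, -10], "roll": -16.9, "jaw": 40}, {"delta_pos": [501, 72, -10], "roll": -16.9, "jaw": 40}, {"delta_pos": [501, 72, -10], "roll": -16.9, "jaw": 40}]'

```text
time_s: 19.17
ee_pos: [539.2, 200.4, 248.0]
ee_rot: [-179.9, -0.1, -177.1]
force: [0.4, -0.7, 0.1]
gripper_width: 36.5
gripper_force: 0.0
```

```bash
python3 platebar.py
python3 - <<'E'
from h import *
go(549,203.3,61,183.2)
f=grab('wrist'); cv2.imwrite('pics/w3.png',f['img']); print(proj(f,[[549,203.3,78],[549,203.3,61],[583,205,109]]))
E
```

```text
bar [ 544.5 -308.8] size [17.8 99.1] nose yaw 98.6 z 32.3
bar [ 456.7 -313. ] size [ 18.1 139.5] nose yaw 98.6 z 32.4
t 19.2 delta [-10.0, 2.8, 187.3] roll -0.07 rows>= 4.5 q6 est -73.0
[[327.6851613  186.84938602]
 [327.54765736 183.56324006]
 [327.88977106 224.84204459]]
```

View pics/w3.png

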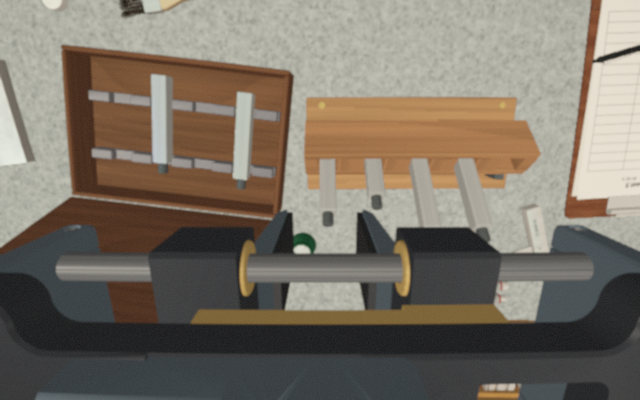

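The wrist view shows the 120 bar at (328,160–222) lined up with the fingers, and the projected grasp at (328,187) lies on it. The case now holds only the sample (162,122) and bar_a (243,138).

Emit:
arm_command --squeeze 60 --rows '[{"delta_pos": [-10, 3, 40], "roll": 0, "jaw": 40}, {"delta_pos": [-10, 3, 80], "roll": 0, "jaw": 40}, {"delta_pos": [-10, 3, 120], "roll": 0, "jaw": 40}, {"delta_pos": [-10, 3, 150], "roll": 0, "jaw": 40}, {"delta_pos": [-10, 3, 175], "roll": 0, "jaw": 40}, {"delta_pos": [-10, 3, 187], "roll": 0, "jaw": 40}, {"delta_pos": [-10, 3, 187], "roll": 0, "jaw": 40}, {"delta_pos": [-10, 3, 187], "roll": 0, "jaw": 40}, {"delta_pos": [-10, 3, 187], "roll": 0, "jaw": 0}, {"delta_pos": [-10, 3, 187], "roll": 0, "jaw": 0}, {"delta_pos": [-10, 3, 187], "roll": 0, "jaw": 0}, {"delta_pos": [-10, 3, 187], "roll": 0, "jaw": 0}, {"delta_pos": [-10, 3, 187], "roll": 0, "jaw": 0}, {"delta_pos": [-10, 3, 187], "roll": 0, "jaw": 0}]'

```text
time_s: 20.43
ee_pos: [550.4, 205.6, 63.4]
ee_rot: [180.0, 0.2, -177.0]
force: [0.1, -1.5, 6.9]
gripper_width: 18.0
gripper_force: 60.0
```

Emit:
arm_command --rows '[{"delta_pos": [-5, 0, -5], "roll": 0, "jaw": 0}, {"delta_pos": [-10, 0, -10], "roll": 0, "jaw": 0}, {"delta_pos": [-18, 0, -18], "roll": 0, "jaw": 0}, {"delta_pos": [-26, 0, -26], "roll": 0, "jaw": 0}, {"delta_pos": [-34, 0, -34], "roll": 0, "jaw": 0}, {"delta_pos": [-42, 0, -42], "roll": 0, "jaw": 0}, {"delta_pos": [-50, 0, -50], "roll": 0, "jaw": 0}, {"delta_pos": [-50, 0, -80], "roll": 0, "jaw": 0}, {"delta_pos": [-50, 0, -110], "roll": 0, "jaw": 0}, {"delta_pos": [-50, 0, -140], "roll": 0, "jaw": 0}, {"delta_pos": [-50, 0, -140], "roll": 0, "jaw": 0}, {"delta_pos": [-50, 0, -140], "roll": 0, "jaw": 0}]'

```text
time_s: 21.43
ee_pos: [600.5, 208.6, 203.9]
ee_rot: [179.9, 0.2, -177.0]
force: [-0.8, 0.1, -2.3]
gripper_width: 17.4
gripper_force: 60.0
```

```bash
python3 held.py
python3 - <<'E'
from h import *
go(500,-306,200,98.6)
f=grab('side'); cv2.imwrite('pics/s4.png',f['img'][130:330,180:480])
E
```

```text
w 17.9 F 60.0 pos [599.3 208.1 201.9] t 21.5
-20 511 z -41.8 | -10 500 z -39.1 | 0 450 z -23.7 | 10 1347 z -18.3 | 20 753 z -6.6 | 30 629 z 3.6 | 40 574 z 13.6 | 50 484 z 23.4 | 60 71 z 28.9 | xmax 55.7
t 21.5 delta [126.0, -508.2, 1.8] roll 16.88 rows>= 12.6 q6 est -40.0
```

View pics/s4.png

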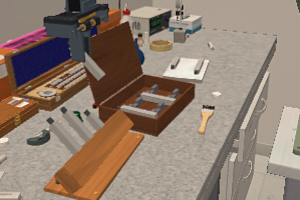

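The side crop shows the 120 bar hanging at 45° below the gripper, and the other three bars still in the rack. Since it is gripped near its middle, I can lay it straight into the groove at -78 by letting it pivot in a light grip.

Run:
```python
from h import *
go(507,208,200,176); go(507,-61,110,176)
```

```text
t 21.5 delta [91.5, 4.9, 0.9] roll 1.4 rows>= 2.2 q6 est -64.0
t 21.5 delta [105.3, -263.7, 91.0] roll 1.4 rows>= 7.2 q6 est -93.0
```

Emit:
arm_command --rows '[{"delta_pos": [20, 1, 0], "roll": 0, "jaw": 0}, {"delta_pos": [50, 3, 0], "roll": 0.5, "jaw": 0}, {"delta_pos": [91, 5, 0], "roll": 1.4, "jaw": 0}, {"delta_pos": [91, 5, 0], "roll": 1.4, "jaw": 0}, {"delta_pos": [105, -264, 0], "roll": 1.4, "jaw": 0}, {"delta_pos": [105, -264, 0], "roll": 1.4, "jaw": 0}, {"delta_pos": [105, -264, 0], "roll": 1.4, "jaw": 0}, {"delta_pos": [105, -264, 0], "roll": 1.4, "jaw": 0}, {"delta_pos": [105, -264, 0], "roll": 1.4, "jaw": 0}, {"delta_pos": [105, -264, 0], "roll": 1.4, "jaw": 0}, {"delta_pos": [105, -264, 0], "roll": 1.4, "jaw": 0}, {"delta_pos": [105, -264, 40], "roll": 1.4, "jaw": 0}, {"delta_pos": [105, -264, 80], "roll": 1.4, "jaw": 0}, {"delta_pos": [105, -264, 90], "roll": 1.4, "jaw": 0}, {"delta_pos": [105, -264, 90], "roll": 1.4, "jaw": 0}, {"delta_pos": [105, -264, 90], "roll": 1.4, "jaw": 0}, {"delta_pos": [105, -264, 90], "roll": 1.4, "jaw": 0}]'

```text
time_s: 22.95
ee_pos: [509.8, -60.9, 113.5]
ee_rot: [-180.0, 0.2, 176.0]
force: [-0.3, 0.0, -1.9]
gripper_width: 17.7
gripper_force: 60.0
```

```bash
python3 held.py
python3 - <<'E'
from h import *
go(507,-61,60,176)
w=grab('wrist'); Q=cloud(w); R,p=tool(); q=((Q-p)@R); q=q[(abs(q[...,1])<14)&(q[...,2]>0)&(q[...,2]<26)&(abs(q[...,0])<60)]
print('tool y range of bar',np.percentile(q[:,1],[2,98]))
E
```

```text
w 18.0 F 60.0 pos [510.  -60.8 113.9] t 23.0
-20 387 z -39.6 | -10 627 z -37.2 | 0 349 z -21.9 | 10 945 z -15.8 | 20 1209 z -8.0 | 30 628 z 4.4 | 40 573 z 14.3 | 50 501 z 24.1 | 60 46 z 29.6 | xmax 55.4
t 23.0 delta [3.2, -0.3, 53.9] roll 0.01 rows>= 1.3 q6 est -93.0
tool y range of bar [-9.49009327  7.69571222]
```

Emit:
arm_command --rows '[{"delta_pos": [3, 0, 30], "roll": 0, "jaw": 0}, {"delta_pos": [3, 0, 50], "roll": 0, "jaw": 0}, {"delta_pos": [3, 0, 54], "roll": 0, "jaw": 0}, {"delta_pos": [3, 0, 54], "roll": 0, "jaw": 0}]'

```text
time_s: 23.38
ee_pos: [507.6, -60.8, 59.8]
ee_rot: [-180.0, 0.3, 176.0]
force: [0.5, -0.0, 1.8]
gripper_width: 17.6
gripper_force: 60.0
```

Emit:
arm_command --squeeze 10 --rows '[{"delta_pos": [0, 0, 3], "roll": 0, "jaw": 0}, {"delta_pos": [0, 0, 6], "roll": 0, "jaw": 0}, {"delta_pos": [0, 0, 9], "roll": 0, "jaw": 0}, {"delta_pos": [0, 0, 12], "roll": 0, "jaw": 0}, {"delta_pos": [0, 0, 15], "roll": 0, "jaw": 0}]'

```text
time_s: 23.8
ee_pos: [505.9, -60.7, 44.0]
ee_rot: [-180.0, 0.1, 176.0]
force: [-0.7, 0.9, 1.8]
gripper_width: 18.2
gripper_force: 10.0
```

```bash
python3 held.py; python3 -c "
from h import *
print(env.state()['force'])"
```

```text
w 17.9 F 10.0 pos [504.8 -60.6  42.9] t 23.9
-20 786 z -37.2 | -10 260 z -34.2 | 0 423 z -23.5 | 10 1262 z -20.0 | 20 775 z -12.7 | 30 645 z -6.2 | 40 681 z 0.2 | 50 644 z 6.5 | 60 509 z 12.3 | 90 772 z -4.3 | xmax 95.8
[-1.66766611  0.14188335 -0.22272049]
```

Emit:
arm_command --rows '[{"delta_pos": [0, 0, 3], "roll": 0, "jaw": 0}, {"delta_pos": [0, 0, 6], "roll": 0, "jaw": 0}, {"delta_pos": [0, 0, 9], "roll": 0, "jaw": 0}, {"delta_pos": [0, 0, 12], "roll": 0, "jaw": 0}, {"delta_pos": [0, 0, 15], "roll": 0, "jaw": 0}, {"delta_pos": [0, 0, 18], "roll": 0, "jaw": 0}, {"delta_pos": [0, 0, 21], "roll": 0, "jaw": 0}, {"delta_pos": [0, 0, 24], "roll": 0, "jaw": 0}, {"delta_pos": [0, 0, 27], "roll": 0, "jaw": 0}, {"delta_pos": [0, 0, 30], "roll": 0, "jaw": 0}, {"delta_pos": [0, 0, 31], "roll": 0, "jaw": 0}, {"delta_pos": [0, 0, 31], "roll": 0, "jaw": 0}]'

```text
time_s: 24.85
ee_pos: [505.0, -60.8, 11.5]
ee_rot: [180.0, -0.0, 176.0]
force: [0.8, 0.5, -0.9]
gripper_width: 18.0
gripper_force: 10.0
```

```bash
python3 held.py; python3 -c "
from h import *
print(env.state()['force'])"
```

```text
w 18.2 F 10.0 pos [504.6 -60.7  11.5] t 24.9
-50 26 z 5.2 | -30 378 z -26.2 | -20 566 z -26.0 | -10 73 z -43.1 | 0 280 z -24.7 | 10 1023 z -24.7 | 20 960 z -24.0 | 30 800 z -23.4 | 40 844 z -23.0 | 50 910 z -22.4 | 60 888 z -22.0 | 70 895 z -21.3 | 80 843 z 5.4 | 90 1859 z -28.7 | xmax 95.9
[ 0.48029895  0.1039198  -1.47878202]
```

Emit:
arm_command --rows '[{"delta_pos": [-2, 0, 0], "roll": 0, "jaw": 0}, {"delta_pos": [-4, 0, 0], "roll": 0, "jaw": 0}, {"delta_pos": [-5, 0, 0], "roll": 0, "jaw": 0}, {"delta_pos": [-5, 0, 0], "roll": 0, "jaw": 0}, {"delta_pos": [-5, 0, 0], "roll": 0, "jaw": 40}, {"delta_pos": [-5, 0, 0], "roll": 0, "jaw": 40}, {"delta_pos": [-5, 0, 0], "roll": 0, "jaw": 40}, {"delta_pos": [-5, 0, 0], "roll": 0, "jaw": 40}, {"delta_pos": [-5, 0, -40], "roll": 0, "jaw": 40}, {"delta_pos": [-5, 0, -80], "roll": 0, "jaw": 40}, {"delta_pos": [-5, 0, -120], "roll": 0, "jaw": 40}, {"delta_pos": [-5, 0, -160], "roll": 0, "jaw": 40}, {"delta_pos": [-5, 0, -200], "roll": 0, "jaw": 40}, {"delta_pos": [-5, 0, -240], "roll": 0, "jaw": 40}, {"delta_pos": [-5, 0, -280], "roll": 0, "jaw": 40}, {"delta_pos": [-5, 0, -280], "roll": 0, "jaw": 40}, {"delta_pos": [-5, 0, -280], "roll": 0, "jaw": 40}]'

```text
time_s: 26.32
ee_pos: [512.8, -61.4, 295.3]
ee_rot: [-180.0, 0.6, 176.0]
force: [-0.7, -0.6, -0.6]
gripper_width: 36.5
gripper_force: 0.0
```

```bash
python3 casebars.py; python3 -c "
from h import *
print(env.state()['ee_pos'])
f=grab('wrist'); cv2.imwrite('pics/w5.png',f['img'])"
```

```text
wrist n 1114 case x -69..50 y -33..-16 z 34.1
wrist n 1066 case x -61..57 y -86..-70 z 34.1
wrist n 1142 case x -60..58 y 68..86 z 34.0
top n 260 case x -60..54 y 72..89 z 34.2
top n 70 case x -68..-22 y -30..-19 z 34.0
top n 78 case x -60..-28 y -84..-67 z 34.3
[510.4800692  -61.14986146 291.40458976]
```

View pics/w5.png

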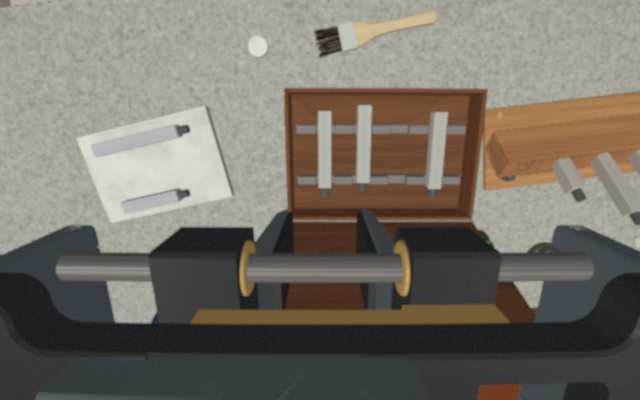

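The wrist view shows three bars seated in the case at columns 325, 363 and 436, all with dark noses towards the hinge. The two strays lie flat on the plate at (90–230, 130–210). Before closing the lid I'll check the free space behind it.

Run:
```python
from h import *
f=grab('top'); P=cloud(f).reshape(-1,3); w=cloud(__import__('pickle').load(open('w2.pkl','rb'))).reshape(-1,3)
import pickle
t0=cloud(pickle.load(open('top0.pkl','rb'))).reshape(-1,3)
C=np.array([503.5,17.3]); a=np.radians(-4); RC=np.array([[np.cos(a),-np.sin(a)],[np.sin(a),np.cos(a)]])
for nm,p in (('top0',t0),('w2',w)):
    L=(p[:,:2]-C)@RC
    for y0 in (-150,-110,-60,-20,20,60):
        print(nm,y0,[ (x, int(np.nanmax(np.r_[0,p[(L[:,0]>x)&(L[:,0]<x+15)&(L[:,1]>y0)&(L[:,1]<y0+40)&(p[:,2]<330),2]]))) for x in range(90,330,15)])
R,p=tool(); g=C+RC@np.array([215,-45]); print(g); go(g[0],g[1],300,176)
```

```text
top0 -150 [(90, 107), (105, 160), (120, 215), (135, 223), (150, 5), (165, 5), (180, 6), (195, 8), (210, 5), (225, 6), (240, 4), (255, 42), (270, 38), (285, 32), (300, 30), (315, 32)]
top0 -110 [(90, 110), (105, 165), (120, 214), (135, 223), (150, 0), (165, 5), (180, 7), (195, 6), (210, 5), (225, 7), (240, 10), (255, 41), (270, 33), (285, 32), (300, 30), (315, 32)]
top0 -60 [(90, 111), (105, 161), (120, 212), (135, 225), (150, 0), (165, 9), (180, 6), (195, 5), (210, 6), (225, 8), (240, 36), (255, 42), (270, 33), (285, 32), (300, 32), (315, 29)]
top0 -20 [(90, 109), (105, 161), (120, 217), (135, 227), (150, 194), (165, 194), (180, 193), (195, 4), (210, 10), (225, 5), (240, 39), (255, 43), (270, 32), (285, 31), (300, 33), (315, 32)]
top0 20 [(90, 108), (105, 164), (120, 219), (135, 224), (150, 0), (165, 7), (180, 8), (195, 5), (210, 7), (225, 8), (240, 43), (255, 37), (270, 34), (285, 34), (300, 32), (315, 33)]
top0 60 [(90, 107), (105, 163), (120, 212), (135, 224), (150, 0), (165, 4), (180, 8), (195, 6), (210, 7), (225, 8), (240, 44), (255, 33), (270, 36), (285, 37), (300, 35), (315, 3
[... 476 characters left out ...]
3), (240, 35), (255, 40), (270, 0), (285, 0), (300, 0), (315, 0)]
w2 -20 [(90, 110), (105, 159), (120, 213), (135, 220), (150, 193), (165, 194), (180, 190), (195, 1), (210, 2), (225, 3), (240, 37), (255, 38), (270, 0), (285, 0), (300, 0), (315, 0)]
w2 20 [(90, 106), (105, 160), (120, 214), (135, 220), (150, 0), (165, 0), (180, 0), (195, 1), (210, 3), (225, 2), (240, 38), (255, 35), (270, 27), (285, 26), (300, 0), (315, 0)]
w2 60 [(90, 107), (105, 161), (120, 211), (135, 220), (150, 0), (165, 0), (180, 0), (195, 0), (210, 2), (225, 2), (240, 39), (255, 37), (270, 28), (285, 0), (300, 0), (315, 0)]
[714.83722949 -42.58802412]
t 26.5 delta [-203.2, 32.7, -10.2] roll -0.0 rows>= 4.9 q6 est -89.0
```

Emit:
arm_command --rows '[{"delta_pos": [-178, 23, -10], "roll": 0, "jaw": 0}, {"delta_pos": [-178, 23, -10], "roll": 0, "jaw": 0}, {"delta_pos": [-178, 23, -10], "roll": 0, "jaw": 0}, {"delta_pos": [-178, 23, -10], "roll": 0, "jaw": 0}, {"delta_pos": [-178, 23, -10], "roll": 0, "jaw": 0}, {"delta_pos": [-178, 23, -10], "roll": 0, "jaw": 0}, {"delta_pos": [-178, 23, -10], "roll": 0, "jaw": 0}, {"delta_pos": [-178, 23, 30], "roll": 0, "jaw": 0}, {"delta_pos": [-178, 23, 70], "roll": 0, "jaw": 0}, {"delta_pos": [-178, 23, 110], "roll": 0, "jaw": 0}, {"delta_pos": [-178, 23, 126], "roll": 0, "jaw": 0}, {"delta_pos": [-178, 23, 126], "roll": 0, "jaw": 0}, {"delta_pos": [-178, 23, 126], "roll": 0, "jaw": 0}, {"delta_pos": [-178, 23, 126], "roll": 0, "jaw": 0}]'

```text
time_s: 27.68
ee_pos: [689.9, -50.9, 168.6]
ee_rot: [-180.0, 0.2, 176.0]
force: [0.5, -1.4, 0.4]
gripper_width: 0.4
gripper_force: 0.0
```

```bash
cat > cs.py <<'E'
from h import *
s=env.state(); C=np.array([503.5,17.3]); a=np.radians(-4); RC=np.array([[np.cos(a),-np.sin(a)],[np.sin(a),np.cos(a)]])
x,y=RC.T@(s['ee_pos'][:2]-C); z=s['ee_pos'][2]; print('case',x.round(1),y.round(1),'z',z.round(1),'F',s['force'].round(1),'w',s['gripper_width'].round(1))
for th in (90,80,70,60,50,40,30,20,10,5,0):
    t=np.radians(th); print(th,'delta x %.0f z %.0f'%(x-(105-115*np.cos(t)+8*np.sin(t)), z-(48+115*np.sin(t)+8*np.cos(t))),end=' | ')
E
python3 cs.py
```

```text
Traceback (most recent call last):
  File "cs.py", line 3, in <module>
    x,y=RC.T@(s['ee_pos'][:2]-C); z=s['ee_pos'][2]; print('case',x.round(1),y.round(1),'z',z.round(1),'F',s['force'].round(1),'w',s['gripper_width'].round(1))
                                                                                                                                  ^^^^^^^^^^^^^^^^^^^^^^^^
AttributeError: 'float' object has no attribute 'round'
```

```bash
sed -i "s/,'w',s\['gripper_width'\].round(1)//" cs.py; python3 cs.py
```

```text
case 190.7 -55.0 z 168.6 F [ 0.5 -1.4  0.4]
90 delta x 78 z 6 | 80 delta x 98 z 6 | 70 delta x 118 z 10 | 60 delta x 136 z 17 | 50 delta x 154 z 27 | 40 delta x 169 z 41 | 30 delta x 181 z 56 | 20 delta x 191 z 74 | 10 delta x 198 z 93 | 5 delta x 200 z 103 | 0 delta x 201 z 113 |
```

Pushing the lid over slowly along this arc.

Emit:
arm_command --rows '[{"delta_pos": [15, 0, 0], "roll": 0, "jaw": 0}, {"delta_pos": [27, 0, 0], "roll": 0, "jaw": 0}, {"delta_pos": [39, 0, 1], "roll": 0, "jaw": 0}, {"delta_pos": [51, 0, 2], "roll": 0, "jaw": 0}, {"delta_pos": [63, 0, 4], "roll": 0, "jaw": 0}, {"delta_pos": [78, 0, 6], "roll": 0, "jaw": 0}, {"delta_pos": [88, 0, 6], "roll": 0, "jaw": 0}, {"delta_pos": [98, 0, 6], "roll": 0, "jaw": 0}, {"delta_pos": [108, 0, 8], "roll": 0, "jaw": 0}, {"delta_pos": [118, 0, 10], "roll": 0, "jaw": 0}, {"delta_pos": [127, 0, 13], "roll": 0, "jaw": 0}, {"delta_pos": [136, 0, 17], "roll": 0, "jaw": 0}, {"delta_pos": [145, 0, 22], "roll": 0, "jaw": 0}, {"delta_pos": [154, 0, 27], "roll": 0, "jaw": 0}, {"delta_pos": [162, 0, 34], "roll": 0, "jaw": 0}, {"delta_pos": [169, 0, 41], "roll": 0, "jaw": 0}, {"delta_pos": [169, 0, 41], "roll": 0, "jaw": 0}]'

```text
time_s: 29.1
ee_pos: [518.9, -38.7, 124.8]
ee_rot: [180.0, -0.1, 176.0]
force: [-0.5, 0.5, 1.0]
gripper_width: 0.8
gripper_force: 0.0
```

```bash
python3 cs.py
python3 - <<'E'
from h import *
f=grab('side'); cv2.imwrite('pics/s6.png',f['img'][130:330,180:480])
E
```

```text
case 19.2 -54.8 z 124.8 F [-0.5  0.5  1. ]
90 delta x -94 z -38 | 80 delta x -74 z -38 | 70 delta x -54 z -34 | 60 delta x -35 z -27 | 50 delta x -18 z -16 | 40 delta x -3 z -3 | 30 delta x 10 z 12 | 20 delta x 20 z 30 | 10 delta x 26 z 49 | 5 delta x 28 z 59 | 0 delta x 29 z 69 |
```

View pics/s6.png

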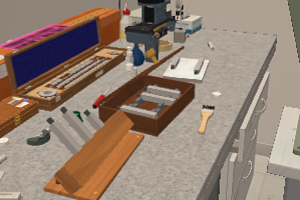

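The side crop shows the case open with its bars visible at (110–190, 80–130), and no lid over it. I'll check where the lid is.

Run:
```python
from h import *
env.state()
f=grab('top'); p=cloud(f).reshape(-1,3)
C=np.array([503.5,17.3]); a=np.radians(-4); RC=np.array([[np.cos(a),-np.sin(a)],[np.sin(a),np.cos(a)]])
L=(p[:,:2]-C)@RC
for y0 in (-120,60,90):
    print(y0,[ (x, int(np.nanmedian(np.r_[p[(L[:,0]>x)&(L[:,0]<x+15)&(L[:,1]>y0)&(L[:,1]<y0+30)&(p[:,2]<330),2]]))) for x in range(-105,330,15)])
s=grab('side'); v=np.hstack([f['img'][120:280,230:380],s['img'][130:290,240:420]]); cv2.imwrite('pics/ts7.png',cv2.resize(v,None,fx=2.3,fy=2.3))
```

```text
return np.nanmean(a, axis, out=out, keepdims=keepdims)
Traceback (most recent call last):
ValueError: cannot convert float NaN to integer
```

```bash
python3 - <<'E' 2>/dev/null
from h import *
f=grab('top'); p=cloud(f).reshape(-1,3)
C=np.array([503.5,17.3]); a=np.radians(-4); RC=np.array([[np.cos(a),-np.sin(a)],[np.sin(a),np.cos(a)]])
L=(p[:,:2]-C)@RC
for y0 in (-120,60,90):
    print(y0,[ (x, float(np.nanmedian(p[(L[:,0]>x)&(L[:,0]<x+15)&(L[:,1]>y0)&(L[:,1]<y0+30)&(p[:,2]<330),2]).round())) for x in range(-105,330,15)])
s=grab('side'); v=np.hstack([f['img'][120:280,230:380],s['img'][130:290,240:420]]); cv2.imwrite('pics/ts7.png',cv2.resize(v,None,fx=2.3,fy=2.3))
E
```

```text
-120 [(-105, -1.0), (-90, 9.0), (-75, 7.0), (-60, 157.0), (-45, 156.0), (-30, 144.0), (-15, nan), (0, nan), (15, nan), (30, nan), (45, nan), (60, nan), (75, nan), (90, -0.0), (105, 0.0), (120, -1.0), (135, -0.0), (150, -0.0), (165, 0.0), (180, 0.0), (195, -1.0), (210, 0.0), (225, -0.0), (240, 1.0), (255, 31.0), (270, 26.0), (285, 25.0), (300, 23.0), (315, 25.0)]
60 [(-105, 0.0), (-90, 13.0), (-75, 6.0), (-60, 159.0), (-45, 155.0), (-30, 143.0), (-15, 131.0), (0, 121.0), (15, 109.0), (30, 98.0), (45, 85.0), (60, 74.0), (75, 63.0), (90, 0.0), (105, -0.0), (120, -0.0), (135, 11.0), (150, 1.0), (165, -0.0), (180, -0.0), (195, -0.0), (210, 1.0), (225, 0.0), (240, 22.0), (255, 26.0), (270, 28.0), (285, 28.0), (300, 28.0), (315, 27.0)]
90 [(-105, 1.0), (-90, 13.0), (-75, 7.0), (-60, 159.0), (-45, 155.0), (-30, 144.0), (-15, 131.0), (0, 121.0), (15, 110.0), (30, 98.0), (45, 86.0), (60, 74.0), (75, 63.0), (90, 3.0), (105, -0.0), (120, 0.0), (135, 0.0), (150, -0.0), (165, -0.0), (180, -0.0), (195, -0.0), (210, 0.0), (225, 1.0), (240, 29.0), (255, 26.0), (270, 29.0), (285, 25.0), (300, 28.0), (315, 27.0)]
```

View pics/ts7.png

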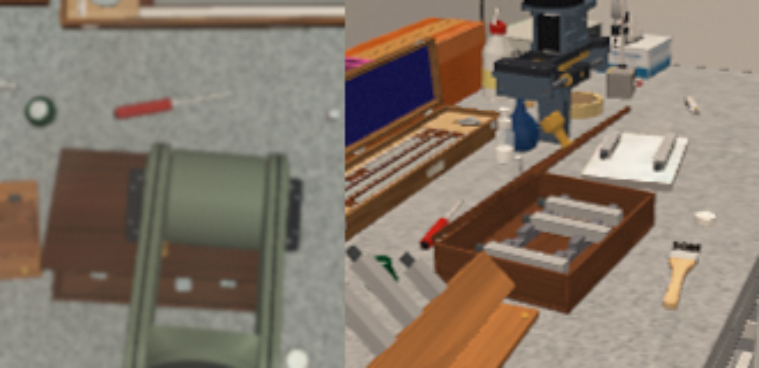

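The lid is at about 38°. It is edge-on in the side view (right panel, from (437,245) to (630,110)), which is why it did not show. I'll continue along the arc.

Emit:
arm_command --rows '[{"delta_pos": [6, 0, 6], "roll": 0, "jaw": 0}, {"delta_pos": [10, 0, 12], "roll": 0, "jaw": 0}, {"delta_pos": [15, 0, 21], "roll": 0, "jaw": 0}, {"delta_pos": [20, 0, 30], "roll": 0, "jaw": 0}, {"delta_pos": [23, 0, 39], "roll": 0, "jaw": 0}, {"delta_pos": [26, 0, 49], "roll": 0, "jaw": 0}, {"delta_pos": [28, 0, 58], "roll": 0, "jaw": 0}, {"delta_pos": [29, 0, 64], "roll": 0, "jaw": 0}, {"delta_pos": [29, 0, 67], "roll": 0, "jaw": 0}, {"delta_pos": [29, 0, 69], "roll": 0, "jaw": 0}, {"delta_pos": [29, 0, 69], "roll": 0, "jaw": 0}]'

```text
time_s: 30.22
ee_pos: [490.8, -36.7, 56.7]
ee_rot: [180.0, -0.2, 176.0]
force: [-4.5, -0.4, 10.0]
gripper_width: 0.6
gripper_force: 5.3
```

Emit:
arm_command --rows '[{"delta_pos": [0, 0, 0.5], "roll": 0, "jaw": 0}, {"delta_pos": [0, 0, 1], "roll": 0, "jaw": 0}, {"delta_pos": [0, 0, 1], "roll": 0, "jaw": 0}]'

```text
time_s: 30.47
ee_pos: [490.8, -36.7, 56.6]
ee_rot: [180.0, -0.1, 176.0]
force: [-6.7, 0.4, 18.0]
gripper_width: 0.8
gripper_force: 8.8
```

Emit:
arm_command --rows '[{"delta_pos": [0, 0, -30], "roll": 0, "jaw": 0}, {"delta_pos": [0, 0, -70], "roll": 0, "jaw": 0}, {"delta_pos": [0, 0, -110], "roll": 0, "jaw": 0}, {"delta_pos": [0, 0, -150], "roll": 0, "jaw": 0}, {"delta_pos": [0, 0, -190], "roll": 0, "jaw": 0}, {"delta_pos": [0, 0, -230], "roll": 0, "jaw": 0}, {"delta_pos": [0, 0, -250], "roll": 0, "jaw": 0}, {"delta_pos": [0, 0, -250], "roll": 0, "jaw": 0}, {"delta_pos": [0, 0, -250], "roll": 0, "jaw": 0}]'

```text
time_s: 31.22
ee_pos: [492.2, -36.8, 305.7]
ee_rot: [180.0, 0.1, 176.0]
force: [0.2, -0.5, -0.2]
gripper_width: 0.3
gripper_force: 0.0
```

```bash
python3 - <<'E' 2>/dev/null
from h import *
C=np.array([503.5,17.3]); a=np.radians(-4); RC=np.array([[np.cos(a),-np.sin(a)],[np.sin(a),np.cos(a)]])
for n in ('wrist','side'):
    f=grab(n); p=cloud(f); p[f['z_map']<180]=np.nan; p=p.reshape(-1,3); L=(p[:,:2]-C)@RC
    k=(abs(L[:,0])<85)&(abs(L[:,1])<125)&(p[:,2]<75)&(p[:,2]>20); A=np.c_[L[k],np.ones(k.sum())]
    c=np.linalg.lstsq(A,p[k,2],rcond=None)[0]; print(n,k.sum(),'tilt deg',np.degrees(np.arctan(c[:2])).round(2),'z',c[2].round(1))
    if n=='side': cv2.imwrite('pics/s8.png',cv2.resize(f['img'][150:350,200:480],None,fx=2,fy=2))
E
python3 platebar.py
```

```text
wrist 20744 tilt deg [0.06 0.01] z 56.8
side 2045 tilt deg [-0.32  0.04] z 53.9
bar [ 544.7 -309.3] size [ 18.  100.6] nose yaw 98.6 z 32.7
bar [ 456.5 -313. ] size [ 18.1 138.6] nose yaw 98.6 z 32.2
```

View pics/s8.png

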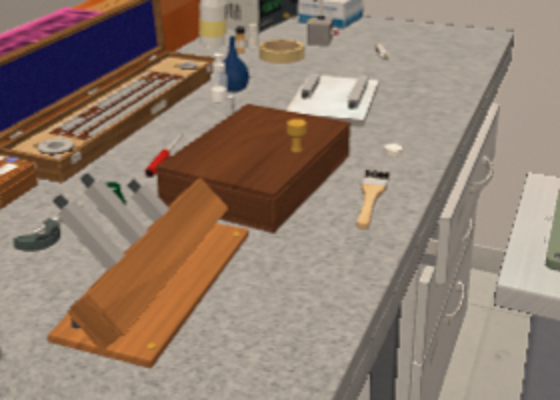

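The side view shows the lid flat on the case, with the knob at (297,135), both strays on the plate (310–360, 90) and three bars still in the rack. The lid fits as level at 56.8 mm, so it is fully closed. Handing in.

```bash
python3 -c "
from workcell import env
print(env.job_done())"
```

```text
the job is handed in; nothing more can be done
None
```

I handed the job in at about 31 s: both loose 120 mm bars lie in their own grooves beside the sample with noses to the hinge, the long and short strays lie flat on the plate, the three wrong-length bars still stand in the rack, and the lid is fully closed.

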